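# Build up a grinding-wheel arbor

## Task

Build up the grinding-wheel arbor that stands upright on the bench: thread the abrasive wheel over the post and down onto the shoulder, then the plain spacer ring onto the wheel, and last the flanged cap, open end down, over the tip of the post until its flange sits on the spacer. Each part must be right down and flat before the next goes on. The wheel is brittle, so set it down gently instead of dropping it, and leave the loose things lying about where they are.

Things in the scene. Friction and masses are not known exactly. Their poses are not given: they have to be found in the camera images.
- arbor_seat (a point): Arbor stand, fixed to the bench: round grey base plate 84 mm across, 12 mm thick, column 30 mm across, on it a steel shoulder flange 44 mm across. Point: on the post's axis (z up) at the shoulder's top face, 60 mm above the bench. From there rises a thick step, 24 mm across, 13 mm high (top 4 mm tapered), then the thin post, 16 mm across. The wheel fits the step; spacer and cap fit only the thin post.
- arbor_tip (a point): Tip of the same post, on its axis, 44 mm above the shoulder (104 mm above the bench). Its last 6 mm taper from 16 mm to 7 mm across.
- wheel_center (a point): Abrasive wheel: flat light-grey stone disc with a dark steel bush, the widest of the three parts: 56 mm outside diameter, 16 mm thick, through bore 27 mm, about 0.12 kg; lies flat on the bench. Point: on its axis, half-way up (8 mm above its underside); z along its axis. Grasp it across the rim. Seated, this point is 8 mm above arbor_seat.
- spacer_center (a point): Spacer: plain bright steel ring, 38 mm outside diameter, 16 mm high, through bore 19 mm, about 0.09 kg; lies flat on the bench. Point: on its axis, half-way up (8 mm above its underside); z along its axis. Seated on the wheel, this point is 24 mm above arbor_seat.
- cap_center (a point): Clamping cap, bright steel, three dark bands: flange 42 mm across, 7 mm thick at the bottom, above it a round grip 30 mm across; 32 mm high in all, about 0.12 kg, closed top; blind bore 19 mm across, 16 mm deep in its underside. Stands on its flange, open end down. Point: on its axis, half-way up (16 mm above its underside); z up. Seated, it is 48 mm above arbor_seat.
- wheel: The abrasive wheel; origin on its axis at its underside.
- spacer: The spacer ring; origin on its axis at its underside.
- cap: The cap; origin on its axis at the underside of its flange.
- arbor: The arbor stand; origin on its axis at bench height; fixed.
- pipe_fitting: Bystander: brass hex pipe fitting standing up, 34 mm across, 38 mm high, loose. Origin under its centre. Not part of the job.
- hex_bolt: Bystander: hex bolt standing on its head, 22 mm across, 38 mm high, loose. Origin under its centre. Not part of the job.

How it is judged:
By the outcome, as a careful person would: the job done as asked, in the order asked, and still so for the second after the job is handed in, with the robot touching nothing.
It also fails if it takes over 72 s, if anything falls off the work surface, if the arm or the gripper's body presses on something with over 40 N, if the wrist force passes 120 N, or if a joint passes its speed limit or range.

## Robot

A 6-joint arm with a two-finger parallel gripper is mounted at the origin on the work surface; the furniture and walls round the work are solid. World frame = base frame: x ahead of the robot, y to its left, z up, the work surface at z = 0. Lengths are in m, angles in rad, forces in N, time in s.
With the tool pointing down it reaches from about 0.25 to 0.775 m from the base axis. Payload 4 kg.
Tool frame: the origin (TCP) lies between the finger pads; the fingertips stand 19 mm ahead of it and the grasp point (between the pads) is the TCP; z points along the fingers, y is the line along which they close (so a half turn about z gives the same grasp; the last joint's range is limited). The gripper opens to 85 mm and grips with 20 to 120 N. Pads are 22 mm wide; open, the fingers measure 114 mm over their backs; the gripper's body (76 mm by 85 mm) begins 54 mm behind the grasp point. The pads swing forward as they close: fully open they stand 13 mm farther back than shut.
Start: joints at [1.074, 0.087, 1.371, -0, 1.684, -0.103], TCP at [0.211, 0.508, 0.222] pointing down, gripper open.
Joint ranges: [-3.1, 3.1], [-0.76, 2.03], [0.27, 2.55], [-1.08, 4.22], [0.17, 2.65], [-2.57, 2.57]. Speed limits (rad/s): [2.79, 2.79, 3.14, 3.14, 3.14, 3.14].

## Interface

Orientations are given as a unit quaternion [x, y, z, w].
In Python, from station import ctrl gives the robot as it stands.
- The arm moves only by the tool send_rows, never from a script. Its argument "steps" is a list of rows, each an object with "xyz": the shift along the tool's x, y, z in mm, a list of three; "turn": the turn, a rotation vector about the tool's x, y, z in rad, a list of three; "fingers": the finger opening in mm, from 0 to 85.4. In form: [{"xyz": [x, y, z], "turn": [rx, ry, rz], "fingers": fingers}, ...]. A call has 1 to 5 rows; each row is the pose to reach, as a shift and turn from the pose commanded when the call began, along the tool's axes at that moment; what a row does not reach only later rows make up. A row lasts 1/12 s, in which the tool goes at most 41.7 mm and 7.16 degrees, less where a joint would pass 70% of its speed; a pose out of reach is approached as far as the arm can. A call with a gripper value outside its range is refused whole. The fingers move at their own pace and stop on an object; "grip_force" is the grip in N (left out, the last holds). Time passes only in rows, so rows that repeat a pose let the fingers close. It gives the time, the measured TCP pose, the force, the opening and the grip force at its end, in the units of the state.
- ctrl.get_state(): the state, without advancing time (a new reading comes with each control period).
- ctrl.snapshot(name): name is "scene" or "side" or "wrist"; returns a dict with "image" (384x512x3 uint8, red, green, blue), "range_z" (384x512 float32, m along the optical axis (not along the pixel's ray), 0 where there is no reading), "K" (3x3 intrinsics, pixels), "xyz" and "orientation" of the camera in the world; the wrist camera has in their place "tool_from_camera" (4x4, takes a point from camera to tool coordinates, whose origin is the TCP and whose axes are the flange's). Camera axes: x right, y down, z forward; pixel columns grow to the right and rows downward; lengths in m; the calibration is good to about 2 mm. A picture is of the moment at which its call begins: read the wrist's pose just before it.
- ctrl.close_job(): hands the job in; it is judged then, once.
The state is a dict: "time": time; "qpos": joint angles; "joint_vel": joint speeds; "tau": joint torques, N m; "position": TCP position; "tcp_rot": TCP orientation; "wrist_force": force on the tool from outside, world axes, zero at the start; "torque": the same for the moment, N m; "grip_width": finger opening in m; "finger_force": force on a finger pad.
Only numpy, scipy, OpenCV 4.12 (cv2) and the standard library are available. Lean on these libraries where they do the work, as an engineer would, in place of code of your own. Each camera call takes 0.05 s, during which the arm holds its last target. There are 200 camera calls.

## Working session

There is one attempt and no reset: what is moved stays moved. The work goes in short steps, Python scripts to look and compute and a tool call to move; the robot and the scene stay as the last step left them, time stands still between calls to the robot, and variables do not carry over. Pictures are saved under pics/ and viewed, at most 10 in all, crops included, and the job is handed in when it is done.

Besides the shell and the picture viewer there is one more tool, called as a command line: name --argument value ..., lists and objects as JSON in quotes. send_rows: Moves the arm, as the interface text tells. Its arguments: {"type":"object","properties":{"steps":{"type":"array","items":{"type":"object","properties":{"xyz":{"type":"array","items":{"type":"number"}},"turn":{"type":"array","items":{"type":"number"}},"fingers":{"type":"number"}}}},"grip_force":{"type":"number"}},"required":["steps"]}

```bash
mkdir -p pics; ls
cat > h.py <<'E'
import numpy as np, cv2
from scipy.spatial.transform import Rotation as R
from station import ctrl
def snap(n):
    s=ctrl.get_state(); d=ctrl.snapshot(n)
    if n=='wrist':
        T=np.eye(4);T[:3,:3]=R.from_quat(s['tcp_rot']).as_matrix();T[:3,3]=s['position']
        d['T']=T@np.array(d['tool_from_camera'])
    else:
        T=np.eye(4);T[:3,:3]=R.from_quat(d['orientation']).as_matrix();T[:3,3]=d['xyz'];d['T']=T
    return d
def cloud(d):
    z=d['range_z'];h,w=z.shape;u,v=np.meshgrid(np.arange(w),np.arange(h));K=d['K']
    p=np.stack([(u-K[0,2])/K[0,0]*z,(v-K[1,2])/K[1,1]*z,z],-1)
    P=p@d['T'][:3,:3].T+d['T'][:3,3];P[z==0]=np.nan;return P
def ray(d,u,v,h):
    K=d['K'];r=d['T'][:3,:3]@np.array([(u-K[0,2])/K[0,0],(v-K[1,2])/K[1,1],1]);o=d['T'][:3,3]
    return o+r*(h-o[2])/r[2]
def proj(d,p):
    q=np.linalg.inv(d['T'])@np.append(p,1);q=d['K']@q[:3];return q[:2]/q[2]
def save(d,f): cv2.imwrite('pics/'+f,d['image'][...,::-1])
E
python3 - <<'E'
from h import *
s=ctrl.get_state();print({k:np.round(v,4).tolist() for k,v in s.items()})
ims=[]
for n in('scene','side','wrist'):
    d=snap(n);print(n,np.round(d['T'],3).tolist(),np.round(d['K'],1).tolist());ims.append(d['image'])
    P=cloud(d);np.savez(n+'.npz',P=P,im=d['image'],K=d['K'],T=d['T'])
    z=P[...,2]
    m=((z>.008)&(z<.12)&(np.hypot(P[...,0],P[...,1])<.8)&(np.hypot(P[...,0],P[...,1])>.2)).astype(np.uint8)
    k,l,st,c=cv2.connectedComponentsWithStats(m)
    for i in range(1,k):
        if st[i,4]>60:
            q=P[l==i];print(i,st[i].tolist(),'min',np.round(q.min(0),3),'max',np.round(q.max(0),3))
a=np.hstack(ims[:2]);cv2.imwrite('pics/a.png',cv2.resize(a,(800,300),interpolation=cv2.INTER_AREA)[...,::-1])
cv2.imwrite('pics/w.png',ims[2][...,::-1])
E
```

```text
pics
{'time': 0.0, 'qpos': [1.0739, 0.088, 1.3723, -0.0, 1.6836, -0.1031], 'joint_vel': [-0.0008, 0.0005, -0.0009, 0.001, -0.0, 0.0011], 'tau': [0.0003, -35.1873, -31.3269, -0.0004, 0.011, -0.0], 'position': [0.2108, 0.5074, 0.2203], 'tcp_rot': [0.1956, 0.9807, -0.0011, -0.0003], 'wrist_force': [-0.2509, -0.6003, -0.1951], 'torque': [0.0049, -0.0241, -0.05], 'finger_force': 0.0, 'grip_width': 0.0857}
scene [[-0.89, -0.351, 0.29, 0.236], [-0.455, 0.706, -0.543, 0.401], [-0.014, -0.615, -0.788, 0.762], [0.0, 0.0, 0.0, 1.0]] [[352.4, 0.0, 252.3], [0.0, 352.4, 198.5], [0.0, 0.0, 1.0]]
1 [299, 68, 92, 155, 5988] min [ 0.206 -0.732  0.008] max [ 0.528 -0.168  0.12 ]
3 [110, 87, 145, 198, 5775] min [ 0.564 -0.438  0.008] max [0.673 0.221 0.12 ]
14 [246, 152, 12, 12, 100] min [ 0.563 -0.257  0.013] max [ 0.594 -0.225  0.04 ]
15 [217, 155, 16, 24, 75] min [ 0.608 -0.238  0.008] max [ 0.643 -0.108  0.083]
16 [314, 165, 14, 12, 110] min [ 0.367 -0.312  0.008] max [ 0.402 -0.275  0.019]
17 [269, 176, 13, 14, 133] min [ 0.459 -0.207  0.008] max [ 0.498 -0.172  0.035]
23 [255, 209, 22, 19, 277] mi
[... 1257 characters left out ...]
 -0.956, 0.373], [0.0, 0.0, 0.0, 1.0]] [[325.8, 0.0, 253.8], [0.0, 325.8, 189.9], [0.0, 0.0, 1.0]]
1 [218, 11, 128, 171, 5269] min [0.076 0.502 0.008] max [0.256 0.633 0.019]
13 [66, 88, 42, 42, 1188] min [0.067 0.34  0.008] max [0.112 0.384 0.012]
22 [243, 101, 13, 17, 96] min [0.15  0.517 0.008] max [0.164 0.533 0.018]
45 [153, 182, 121, 115, 5082] min [0.224 0.355 0.017] max [0.3   0.518 0.076]
46 [407, 234, 86, 83, 4552] min [0.379 0.633 0.008] max [0.445 0.698 0.078]
48 [62, 247, 70, 56, 1973] min [0.239 0.22  0.008] max [0.287 0.323 0.053]
50 [240, 309, 128, 57, 2819] min [0.397 0.39  0.008] max [0.453 0.559 0.118]
53 [52, 379, 26, 5, 91] min [0.396 0.121 0.008] max [0.414 0.15  0.013]
```

View pics/a.png

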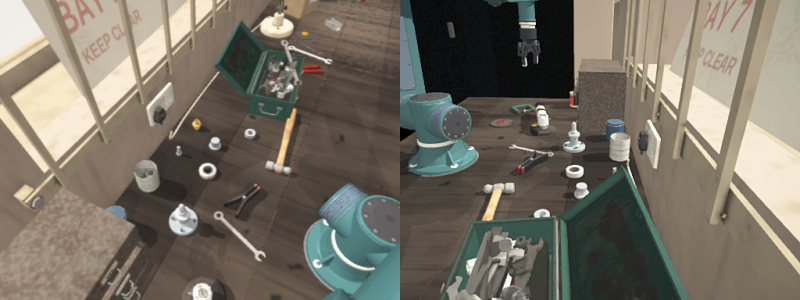

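View pics/w.png

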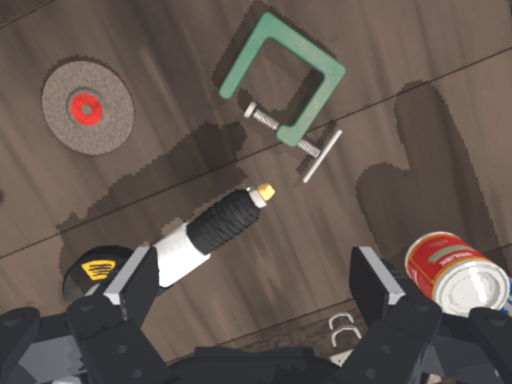

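The scene view shows the arbor near (234,282) px, the wheel near (266,219), the cap near (275,184) and the spacer near (320,170), at full resolution. The first cloud components give rough positions: arbor (0.438, 0.116), wheel (0.452, -0.076), cap (0.479, -0.19) and spacer (0.385, -0.294). The sizes and heights match, and the wrist view shows only unrelated items. I'll move nearer to look.

send_rows --steps '[{"xyz":[-29,-27,-8],"turn":[0,0,0.12]},{"xyz":[-57,-54,-16],"turn":[0,0,0.24]},{"xyz":[-86,-81,-24],"turn":[0,0,0.36]},{"xyz":[-115,-108,-30],"turn":[0,0,0.48]},{"xyz":[-143,-135,-30],"turn":[0,0,0.6]}]'

```text
schema error: expected keys xyz, turn, fingers
```

send_rows --steps '[{"xyz":[-39,-6,0],"turn":[0,0,0.12]},{"xyz":[-78,-12,0],"turn":[0,0,0.24]},{"xyz":[-117,-18,0],"turn":[0,0,0.36]},{"xyz":[-156,-25,0],"turn":[0,0,0.48]},{"xyz":[-194,-31,0],"turn":[0,0,0.576]}]'

```text
schema error: expected keys xyz, turn, fingers
```

send_rows --steps '[{"xyz":[0,0,0],"turn":[0,0,0]},{"xyz":[0,0,0],"turn":[0,0,0]},{"xyz":[0,0,0],"turn":[0,0,0]}]'

```text
schema error: expected keys xyz, turn, fingers
```

Run:
```python
from h import *
s=ctrl.get_state();print({k:np.round(s[k],4).tolist() for k in('time','qpos','position','tcp_rot','wrist_force')})
d=snap('wrist');save(d,'w1.png');P=cloud(d);z=P[...,2]
np.savez('w1.npz',P=P,im=d['image'],K=d['K'],T=d['T'])
m=((z>.008)&(z<.15)).astype(np.uint8)
k,l,st,c=cv2.connectedComponentsWithStats(m)
for i in range(1,k):
    if st[i,4]>150:
        q=P[l==i];print(st[i].tolist(),'min',np.round(q.min(0),3),'max',np.round(q.max(0),3))
print('bench',np.nanmedian(z[(z<.02)]))
```

```text
{'time': 0.15, 'qpos': [1.0739, 0.0878, 1.3719, -0.0, 1.6836, -0.1031], 'position': [0.2109, 0.5076, 0.2206], 'tcp_rot': [0.1956, 0.9807, -0.0008, -0.0003], 'wrist_force': [0.2286, -0.3093, -0.4907]}
[218, 11, 128, 171, 5284] min [0.077 0.501 0.008] max [0.256 0.633 0.018]
[66, 87, 42, 43, 1216] min [0.066 0.34  0.008] max [0.111 0.384 0.013]
[152, 182, 122, 115, 5084] min [0.224 0.355 0.016] max [0.3   0.518 0.076]
[406, 234, 106, 83, 5897] min [0.379 0.633 0.008] max [0.475 0.75  0.078]
[62, 247, 71, 56, 1980] min [0.238 0.222 0.008] max [0.286 0.324 0.054]
[241, 309, 127, 57, 2849] min [0.397 0.391 0.008] max [0.453 0.559 0.117]
[427, 374, 29, 10, 197] min [0.447 0.591 0.068] max [0.531 0.617 0.139]
bench -4.872007455278271e-05
```

View pics/w1.png

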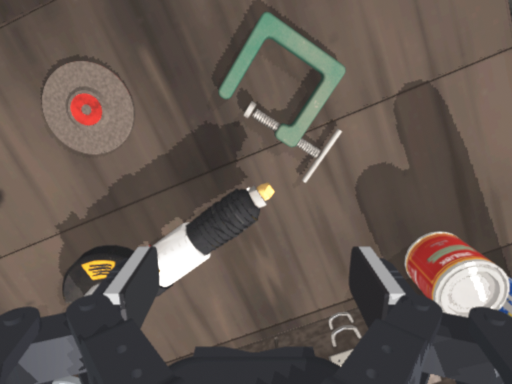

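The move was refused because every row needs a "fingers" value, so this is the same view as before. I'll resend it with fingers.

send_rows --steps '[{"xyz":[-29,-27,-8],"turn":[0,0,0.12],"fingers":85},{"xyz":[-57,-54,-16],"turn":[0,0,0.24],"fingers":85},{"xyz":[-86,-81,-24],"turn":[0,0,0.36],"fingers":85},{"xyz":[-115,-108,-30],"turn":[0,0,0.48],"fingers":85},{"xyz":[-143,-135,-30],"turn":[0,0,0.6],"fingers":85}]'

```text
time: 0.62
position: [0.292, 0.3271, 0.2529]
tcp_rot: [0.479, 0.878, 0.001, 0.001]
wrist_force: [1.6, -0.8, 0.6]
grip_width: 0.0848
finger_force: 0.0
```

send_rows --steps '[{"xyz":[-39,-6,0],"turn":[0,0,0.12],"fingers":85},{"xyz":[-78,-12,0],"turn":[0,0,0.24],"fingers":85},{"xyz":[-117,-18,0],"turn":[0,0,0.36],"fingers":85},{"xyz":[-156,-25,0],"turn":[0,0,0.48],"fingers":85},{"xyz":[-194,-31,0],"turn":[0,0,0.576],"fingers":85}]'

```text
time: 1.03
position: [0.3713, 0.147, 0.2516]
tcp_rot: [0.709, 0.706, 0.0, 0.0]
wrist_force: [1.4, 0.4, -1.4]
grip_width: 0.0853
finger_force: 0.0
```

send_rows --steps '[{"xyz":[0,0,0],"turn":[0,0,0],"fingers":85},{"xyz":[0,0,0],"turn":[0,0,0],"fingers":85},{"xyz":[0,0,0],"turn":[0,0,0],"fingers":85}]'

```text
time: 1.28
position: [0.371, 0.149, 0.2514]
tcp_rot: [0.707, 0.707, 0.0, -0.0]
wrist_force: [0.1, -0.0, -0.4]
grip_width: 0.085
finger_force: 0.0
```

Run:
```python
from h import *
s=ctrl.get_state();print({k:np.round(s[k],4).tolist() for k in('time','qpos','position','tcp_rot','wrist_force')})
d=snap('wrist');save(d,'w2.png');P=cloud(d);z=P[...,2]
m=((z>.008)&(z<.15)).astype(np.uint8)
k,l,st,c=cv2.connectedComponentsWithStats(m)
for i in range(1,k):
    if st[i,4]>150:
        q=P[l==i];print(st[i].tolist(),'min',np.round(q.min(0),3),'max',np.round(q.max(0),3))
```

```text
{'time': 1.2833, 'qpos': [0.2392, -0.2567, 1.6305, 0.0008, 1.7682, 0.2384], 'position': [0.371, 0.149, 0.2514], 'tcp_rot': [0.7068, 0.7075, 0.0001, -0.0004], 'wrist_force': [0.0581, -0.028, -0.3939]}
[132, 0, 102, 95, 7784] min [0.239 0.221 0.008] max [0.347 0.317 0.079]
[323, 0, 189, 58, 4730] min [0.436 0.261 0.008] max [0.639 0.317 0.15 ]
[367, 0, 26, 21, 458] min [0.455 0.275 0.13 ] max [0.473 0.289 0.135]
[404, 59, 108, 258, 15159] min [ 0.561 -0.083  0.008] max [0.671 0.255 0.084]
[275, 148, 67, 65, 3440] min [0.397 0.075 0.008] max [0.48  0.159 0.105]
[0, 197, 59, 118, 5056] min [ 0.043 -0.077  0.008] max [0.104 0.094 0.059]
[183, 238, 60, 89, 1513] min [ 0.273 -0.092  0.008] max [0.355 0.038 0.027]
[291, 293, 40, 37, 991] min [ 0.424 -0.101  0.008] max [ 0.479 -0.046  0.018]
```

View pics/w2.png

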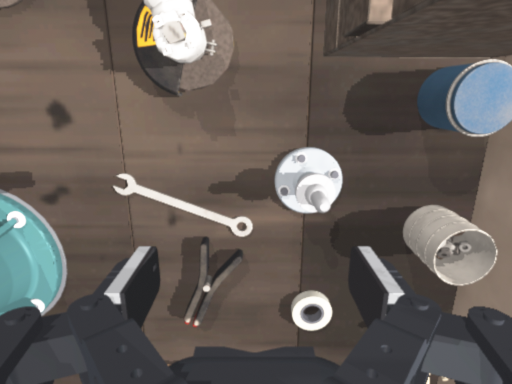

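The view shows the arbor's base plate at (309,180) px with its tip at about (320,205), and the wheel at (312,311). I'll measure each part from the same relative viewpoint so that the camera bias cancels.

send_rows --steps '[{"xyz":[34,34,0],"turn":[0,0,0],"fingers":85},{"xyz":[68,68,0],"turn":[0,0,0],"fingers":85},{"xyz":[68,68,0],"turn":[0,0,0],"fingers":85},{"xyz":[68,68,0],"turn":[0,0,0],"fingers":85},{"xyz":[68,68,0],"turn":[0,0,0],"fingers":85}]'

```text
time: 1.75
position: [0.4382, 0.2187, 0.2508]
tcp_rot: [0.705, 0.709, -0.001, -0.0]
wrist_force: [-0.0, 0.2, 1.1]
grip_width: 0.0851
finger_force: 0.0
```

```bash
cat >> h.py <<'E'
def disc(d,xy,top,tol=.004,rad=.06,close=True):
    """outline of the surface at height top near xy -> centre and axes (mm)"""
    P=cloud(d);m=((abs(P[...,2]-top)<tol)&(np.hypot(P[...,0]-xy[0],P[...,1]-xy[1])<rad)).astype(np.uint8)
    c=max(cv2.findContours(m,cv2.RETR_EXTERNAL,cv2.CHAIN_APPROX_NONE)[0],key=cv2.contourArea)
    q=np.array([ray(d,u,v,top)[:2] for u,v in cv2.convexHull(c)[:,0]])*1000
    (cx,cy),ax,_=cv2.fitEllipse(q.astype(np.float32).reshape(-1,1,2))
    return np.round([cx,cy,*ax],1)
E
python3 - <<'E'
from h import *
s=ctrl.get_state();print(np.round(s['position'],4))
d=snap('wrist');P=cloud(d)
for top,tol in((.012,.004),(.06,.004),(.073,.003),(.100,.005)):
    try: print(top,disc(d,(.4385,.117),top,tol))
    except Exception as e: print(top,e)
q=P[np.hypot(P[...,0]-.4385,P[...,1]-.117)<.06];q=q[q[:,2]>.1];print(np.round(q.mean(0),4),q[:,2].max(),len(q))
print(proj(d,[.4385,.117,.104]))
save(d,'w3.png')
im=cv2.imread('pics/w3.png');u,v=map(int,proj(d,[.4385,.117,.06]));cv2.imwrite('pics/w3c.png',cv2.resize(im[max(v-70,0):v+70,u-90:u+90],None,fx=4,fy=4))
E
```

```text
[0.4382 0.2187 0.2508]
0.012 [438.2 117.8  83.1  83.9]
0.06 [438.3 117.8  43.5  45.2]
0.073 [438.2 118.7  22.2  22.9]
0.1 [438.2 118.5  15.8  17.1]
[0.4381 0.118  0.1024] 0.10519357951123659 101
[254.19511632 269.31924259]
```

send_rows --steps '[{"xyz":[-40,4,0],"turn":[0,0,0],"fingers":85},{"xyz":[-80,8,0],"turn":[0,0,0],"fingers":85},{"xyz":[-120,12,0],"turn":[0,0,0],"fingers":85},{"xyz":[-160,13,0],"turn":[0,0,0],"fingers":85},{"xyz":[-190,13,0],"turn":[0,0,0],"fingers":85}]'

```text
time: 2.22
position: [0.451, 0.0246, 0.2522]
tcp_rot: [0.707, 0.707, 0.0, 0.001]
wrist_force: [1.0, -0.5, 0.4]
grip_width: 0.0847
finger_force: 0.0
```

send_rows --steps '[{"xyz":[0,0,0],"turn":[0,0,0],"fingers":85},{"xyz":[0,0,0],"turn":[0,0,0],"fingers":85},{"xyz":[0,0,0],"turn":[0,0,0],"fingers":85}]'

```text
time: 2.47
position: [0.4516, 0.0273, 0.252]
tcp_rot: [0.707, 0.707, 0.001, 0.0]
wrist_force: [0.9, 0.3, -0.8]
grip_width: 0.0846
finger_force: 0.0
```

Run:
```python
from h import *
s=ctrl.get_state();print(np.round(s['position'],4))
d=snap('wrist');P=cloud(d);save(d,'w4.png')
print('wheel',disc(d,(.4515,-.0735),.016)); print('cap flange',disc(d,(.479,-.19),.007,.003,.04),'cap top',disc(d,(.479,-.19),.032,.004,.04)); 
try: print('spacer',disc(d,(.385,-.294),.016,.004,.04))
except Exception as e: print(e)
```

```text
[0.4516 0.0273 0.252 ]
wheel [451.8 -73.5  55.4  56.6]
cap flange [ 478.  -188.6   41.2   42.5] cap top [ 477.6 -188.    29.7   32.6]
max() iterable argument is empty
```

View pics/w4.png

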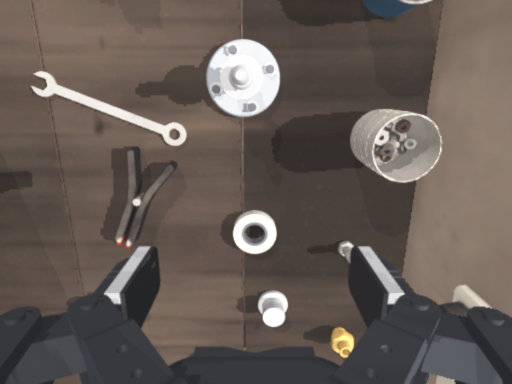

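The wheel at (255,232) px, the cap at (272,308) and the arbor at (243,78) all measure with the expected diameters: 83.5, 44, 56, 42 and 30 mm. The bolt at (347,250) and the fitting at (343,342) are well clear. Next I'll go down over the wheel and check how far ahead of the TCP the fingertips stand.

send_rows --steps '[{"xyz":[-40,0,10],"turn":[0,0,0],"fingers":70},{"xyz":[-80,0,20],"turn":[0,0,0],"fingers":70},{"xyz":[-101,0,50],"turn":[0,0,0],"fingers":70},{"xyz":[-101,0,90],"turn":[0,0,0],"fingers":70},{"xyz":[-101,0,130],"turn":[0,0,0],"fingers":70}]'

```text
time: 2.93
position: [0.4534, -0.074, 0.1215]
tcp_rot: [0.707, 0.708, 0.001, 0.002]
wrist_force: [1.0, 0.3, -0.4]
grip_width: 0.0699
finger_force: 0.0
```

send_rows --steps '[{"xyz":[0,0,35],"turn":[0,0,0],"fingers":70},{"xyz":[0,0,42],"turn":[0,0,0],"fingers":70},{"xyz":[0,0,42],"turn":[0,0,0],"fingers":70},{"xyz":[0,0,42],"turn":[0,0,0],"fingers":70}]'

```text
time: 3.27
position: [0.4534, -0.0733, 0.081]
tcp_rot: [0.706, 0.708, 0.001, 0.001]
wrist_force: [0.5, 0.0, -0.3]
grip_width: 0.0695
finger_force: 0.0
```

Run:
```python
from h import *
s=ctrl.get_state();print(np.round(s['position'],4),s['grip_width'])
d=snap('wrist');P=cloud(d);save(d,'w5.png')
T=np.eye(4);T[:3,:3]=R.from_quat(s['tcp_rot']).as_matrix();T[:3,3]=s['position']
Q=(P-T[:3,3])@T[:3,:3]
for sg in(-1,1):
    m=(sg*Q[...,1]>.03)&(sg*Q[...,1]<.075)&(abs(Q[...,0])<.02)&(P[...,2]>.03)
    q=Q[m];print(sg,len(q),np.round(np.percentile(q[:,2],[1,50,95,99,100]),4),'inner y',np.round(np.percentile(sg*q[:,1],[0,2,50]),4))
try: print('wheel',disc(d,(.4515,-.0735),.016))
except Exception as e: print(e)
```

```text
[ 0.4534 -0.0733  0.081 ] 0.06953192019945244
-1 12823 [-0.0938 -0.072  -0.032  -0.0225 -0.0172] inner y [0.03   0.0311 0.0523]
1 12681 [-0.0937 -0.0719 -0.0319 -0.0225 -0.0173] inner y [0.03   0.0314 0.052 ]
wheel [451.7 -74.1  55.3  56.1]
```

View pics/w5.png

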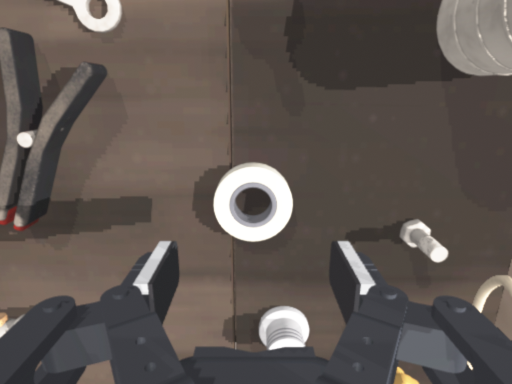

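The wheel is at (253,202) px, with the finger tips at about (165,243) and (345,243). I'll check the depth at the tips directly.

Run:
```python
from h import *
s=ctrl.get_state();d=snap('wrist');P=cloud(d)
T=np.eye(4);T[:3,:3]=R.from_quat(s['tcp_rot']).as_matrix();T[:3,3]=s['position']
Q=(P-T[:3,3])@T[:3,:3]*1000
for u,v in((160,246),(170,246),(176,246),(165,255),(150,280),(335,246),(345,246),(350,260)): print(u,v,np.round(Q[v,u],1),d['range_z'][v,u])
print(np.round(np.array(d['tool_from_camera']),3).tolist())
for x in(-11,0,11): print(x,proj(d,T[:3,:3]@np.array([x,-35,19])/1000+T[:3,3]),proj(d,T[:3,:3]@np.array([x,-35,0])/1000+T[:3,3]))
```

```text
160 246 [nan nan nan] 0.0
170 246 [ 12.4 -36.3 -26.7] 0.1387254
176 246 [  8.2 -35.9 -18.3] 0.14796348
165 255 [ 12.7 -36.2 -35.2] 0.13044977
150 280 [ 12.5 -36.9 -52.8] 0.11368909
335 246 [ 12.2  34.1 -26.1] 0.13938348
345 246 [ 12.8  38.  -27.4] 0.13803566
350 260 [ 12.6  36.9 -38.8] 0.12711312
[[0.001, -0.957, -0.291, 0.076], [1.0, 0.001, 0.001, -0.001], [-0.001, -0.291, 0.957, -0.152], [0.0, 0.0, 0.0, 1.0]]
-11 [194.49239311 246.65571547] [188.21969648 263.23760426]
0 [193.49016285 229.20503228] [186.98915039 244.21403311]
11 [192.45278642 211.14238922] [185.71068799 224.44970204]
```

Run:
```python
from h import *
s=ctrl.get_state();t=s['position'];print(t)
T=np.eye(4);T[:3,:3]=R.from_quat(s['tcp_rot']).as_matrix();T[:3,3]=t
o=[]
for n in('scene','side'):
    d=snap(n);P=cloud(d);Q=(P-t)@T[:3,:3]*1000
    m=(np.hypot(Q[...,0],Q[...,1])<70)&(P[...,2]>.025)&(P[...,2]<.3)
    q=Q[m];print(n,len(q))
    for sg in(-1,1):
        f=q[(sg*q[:,1]>20)];f=f[np.argsort(-f[:,2])][:6];print(sg,np.round(f,0).tolist())
    u,v=map(int,proj(d,t));c=cv2.resize(d['image'][v-70:v+70,u-70:u+70],(400,400),interpolation=cv2.INTER_CUBIC)
    for p in((0,-35,19),(0,35,19),(0,-35,0),(0,35,0)):
        a=(proj(d,T[:3,:3]@np.array(p)/1000+t)-[u-70,v-70])*400/140;cv2.circle(c,tuple(int(x) for x in a),3,(255,0,0) if p[2] else (0,255,0),-1)
    o.append(c)
w=d=snap('wrist');P=cloud(d);print('body',np.round((P[360,250]-t)@T[:3,:3]*1000,0),np.round((P[352,250]-t)@T[:3,:3]*1000,0))
cv2.imwrite('pics/f.png',np.hstack(o)[...,::-1])
```

```text
[ 0.45477137 -0.07407585  0.08279107]
scene 2147
-1 [[11.0, -39.0, -21.0], [12.0, -41.0, -23.0], [8.0, -42.0, -23.0], [12.0, -36.0, -24.0], [11.0, -38.0, -24.0], [8.0, -45.0, -25.0]]
1 [[5.0, 35.0, -17.0], [-4.0, 35.0, -19.0], [11.0, 35.0, -21.0], [1.0, 34.0, -21.0], [11.0, 40.0, -21.0], [5.0, 35.0, -21.0]]
side 2697
-1 [[-8.0, -39.0, -21.0], [-9.0, -34.0, -21.0], [-10.0, -36.0, -21.0], [-7.0, -34.0, -22.0], [-3.0, -44.0, -23.0], [-11.0, -36.0, -24.0]]
1 [[-8.0, 39.0, -19.0], [-9.0, 41.0, -19.0], [-11.0, 37.0, -20.0], [-10.0, 37.0, -22.0], [-11.0, 39.0, -23.0], [-11.0, 41.0, -23.0]]
body [ 13.  -2. -89.] [ 11.  -2. -83.]
```

View pics/f.png

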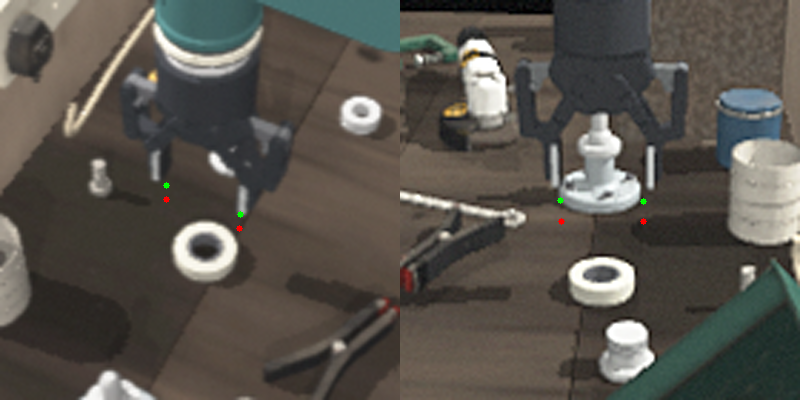

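In all three cameras the real fingertips sit about 18–20 mm behind the reported TCP at this opening. The tool frame is therefore about 30 mm too long in z compared with the description. I'll descend with that correction and re-check near the wheel.

send_rows --steps '[{"xyz":[0,-1,35],"turn":[0,0,0],"fingers":70},{"xyz":[0,-2,60],"turn":[0,0,0],"fingers":70},{"xyz":[0,-2,78],"turn":[0,0,0],"fingers":70},{"xyz":[0,-2,78],"turn":[0,0,0],"fingers":70},{"xyz":[0,-2,78],"turn":[0,0,0],"fingers":70}]'

```text
time: 3.93
position: [0.4503, -0.074, 0.0017]
tcp_rot: [0.707, 0.707, -0.0, -0.0]
wrist_force: [-0.3, 0.4, 0.4]
grip_width: 0.0701
finger_force: 0.0
```

```bash
cat >> h.py <<'E'
def fing(n='wrist',zmin=.025):
    s=ctrl.get_state();t=s['position'];M=R.from_quat(s['tcp_rot']).as_matrix()
    d=snap(n);P=cloud(d);Q=(P-t)@M*1000
    m=(abs(Q[...,0])<16)&(abs(Q[...,1])<60)&(Q[...,2]>-45)&(P[...,2]>zmin)
    q=Q[m];w=P[m]
    for sg in(-1,1):
        k=sg*q[:,1]>8
        print(n,sg,k.sum(),'tool z tip',np.round(np.sort(q[k,2])[-8:],0),'inner y',np.round(np.percentile(sg*q[k,1],[1,5,20]),1),'world zmin',np.round(np.sort(w[k,2])[:5]*1000,0))
    return d
E
python3 - <<'E'
from h import *
s=ctrl.get_state();print(np.round(s['position'],4),s['wrist_force'])
d=fing('wrist',.018);fing('side',.02);fing('scene',.02)
s=ctrl.get_state();print(np.round(s['position'],4))
print('wheel',disc(d,(.4515,-.0735),.016));save(d,'w6.png')
E
```

```text
[ 0.4503 -0.074   0.0017] [-0.25863803  0.43437875  0.38711444]
wrist -1 1585 tool z tip [-18. -18. -18. -18. -18. -18. -18. -17.] inner y [35.4 35.5 35.7] world zmin [19. 19. 19. 19. 20.]
wrist 1 1589 tool z tip [-18. -18. -18. -18. -18. -17. -17. -17.] inner y [33.9 34.1 34.2] world zmin [19. 19. 19. 19. 19.]
side -1 56 tool z tip [-23. -22. -22. -22. -20. -20. -18. -18.] inner y [33.8 33.9 34.4] world zmin [21. 21. 22. 23. 25.]
side 1 41 tool z tip [-27. -26. -26. -25. -25. -25. -20. -20.] inner y [38.1 38.2 38.3] world zmin [23. 23. 28. 28. 28.]
scene -1 34 tool z tip [-27. -27. -25. -24. -24. -20. -20. -17.] inner y [28.5 36.5 39.1] world zmin [20. 24. 24. 27. 27.]
scene 1 45 tool z tip [-22. -22. -22. -21. -21. -21. -20. -18.] inner y [34.  34.4 34.8] world zmin [22. 24. 24. 25. 25.]
[ 0.4522 -0.0746  0.0037]
wheel [451.6 -73.9  55.1  56.7]
```

View pics/w6.png

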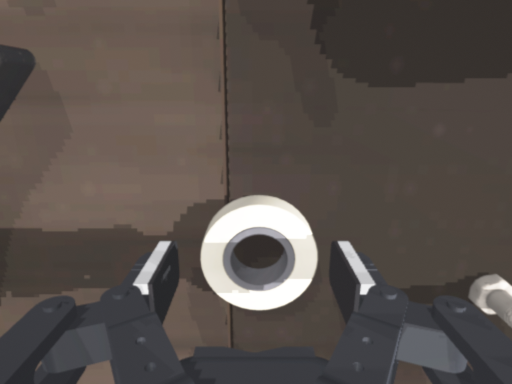

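The tips are about 2–3 mm above the wheel's top face. The wheel centre at (260,255) px is about 2.5 mm to the right of the finger mid-line at (254,255). I'll shift and go down 11 mm, then close gently.

send_rows --steps '[{"xyz":[0,2.5,0],"turn":[0,0,0],"fingers":70},{"xyz":[0,2.5,6],"turn":[0,0,0],"fingers":70},{"xyz":[0,2.5,11],"turn":[0,0,0],"fingers":70},{"xyz":[0,2.5,11],"turn":[0,0,0],"fingers":66},{"xyz":[0,2.5,11],"turn":[0,0,0],"fingers":62}]' --grip_force 25

```text
time: 4.5
position: [0.4523, -0.0739, -0.0101]
tcp_rot: [0.707, 0.707, -0.0, -0.001]
wrist_force: [0.5, 0.5, 0.1]
grip_width: 0.0621
finger_force: 0.0
```

send_rows --steps '[{"xyz":[0,0,0],"turn":[0,0,0],"fingers":59},{"xyz":[0,0,0],"turn":[0,0,0],"fingers":56},{"xyz":[0,0,0],"turn":[0,0,0],"fingers":50},{"xyz":[0,0,0],"turn":[0,0,0],"fingers":50},{"xyz":[0,0,0],"turn":[0,0,0],"fingers":50}]'

```text
time: 4.92
position: [0.4529, -0.0741, -0.0091]
tcp_rot: [0.707, 0.707, 0.0, 0.0]
wrist_force: [-1.4, 0.3, 2.9]
grip_width: 0.0544
finger_force: 26.8
```

Gripped: 27 N at 54 mm. Next I'll lift and move to above the arbor.

send_rows --steps '[{"xyz":[0,0,-10],"turn":[0,0,0],"fingers":50},{"xyz":[0,0,-30],"turn":[0,0,0],"fingers":50},{"xyz":[0,0,-65],"turn":[0,0,0],"fingers":50},{"xyz":[0,0,-100],"turn":[0,0,0],"fingers":50},{"xyz":[0,0,-135],"turn":[0,0,0],"fingers":50}]'

```text
time: 5.33
position: [0.4523, -0.0738, 0.1268]
tcp_rot: [0.707, 0.707, -0.0, -0.0]
wrist_force: [0.9, 0.0, -1.5]
grip_width: 0.054
finger_force: 27.1
```

send_rows --steps '[{"xyz":[25,-3,-10],"turn":[0,0,0],"fingers":50},{"xyz":[60,-6,-10],"turn":[0,0,0],"fingers":50},{"xyz":[90,-10,-10],"turn":[0,0,0],"fingers":50},{"xyz":[110,-13,-10],"turn":[0,0,0],"fingers":50},{"xyz":[120,-14,-10],"turn":[0,0,0],"fingers":50}]'

```text
time: 5.75
position: [0.4381, 0.0482, 0.1359]
tcp_rot: [0.706, 0.708, 0.001, -0.0]
wrist_force: [-0.1, -0.3, -0.6]
grip_width: 0.0543
finger_force: 27.1
```

send_rows --steps '[{"xyz":[0,0,0],"turn":[0,0,0],"fingers":50},{"xyz":[0,0,0],"turn":[0,0,0],"fingers":50},{"xyz":[0,0,0],"turn":[0,0,0],"fingers":50}]'

```text
time: 6.0
position: [0.439, 0.045, 0.1354]
tcp_rot: [0.707, 0.707, -0.0, 0.0]
wrist_force: [0.7, 0.1, -1.7]
grip_width: 0.0542
finger_force: 27.1
```

```bash
cat >> h.py <<'E'
def held(d,s,top_tool,r):
    """disc in hand: outline fit at tool z=top_tool(mm); returns centre in tool xy (mm) via world plane"""
    t=s['position'];h=t[2]-top_tool/1000
    return h
E
python3 - <<'E'
from h import *
s=ctrl.get_state();t=s['position'];print(np.round(t,4),s['finger_force'])
d=snap('wrist');save(d,'w7.png');P=cloud(d)
print('base',disc(d,(.438,.118),.012))
try: print('shoulder',disc(d,(.438,.118),.06))
except Exception as e: print(e)
q=P[(np.hypot(P[...,0]-t[0],P[...,1]-t[1])<.04)];h=np.histogram(q[:,2]*1000,bins=np.arange(80,190,4));print([(int(b),int(n)) for n,b in zip(*h) if n])
E
```

```text
[0.439  0.045  0.1354] 27.078374549746513
base [438.1 116.4  83.   83.1]
shoulder [438.1 116.3  43.4  43.4]
[(140, 2), (144, 336), (148, 598), (152, 726), (156, 2749), (160, 6855), (164, 398), (168, 437), (172, 497), (176, 538), (180, 481), (184, 849)]
```

View pics/w7.png

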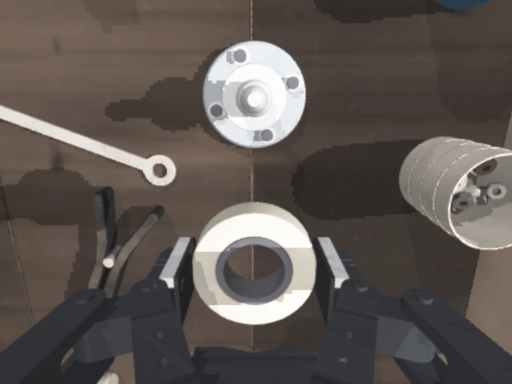

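The wheel is held with its centre near (254,263) px, and the arbor is at (254,95) with its tip near (256,98). I'll measure the wheel against the arbor within the same frame.

```bash
cat >> h.py <<'E'
def relmeas(axy,rout,tops=((.012,.004),(.06,.004))):
    s=ctrl.get_state();t=s['position'];M=R.from_quat(s['tcp_rot']).as_matrix();d=snap('wrist');P=cloud(d)
    a=[disc(d,axy,*k) for k in tops];print('arbor',[x.tolist() for x in a],'tcp',np.round(t*1000,1))
    Q=(P-t)@M*1000
    return d,Q,t,M
def heldring(d,Q,rin,rout,zlo,zhi):
    """plane + centre of the top ring of a held part, tool mm"""
    r=np.hypot(Q[...,0],Q[...,1]);m=(r<rout-2)&(r>rin+2)&(Q[...,2]>zlo)&(Q[...,2]<zhi);q=Q[m]
    A=np.c_[q[:,:2],np.ones(len(q))]
    for _ in range(3):
        c=np.linalg.lstsq(A,q[:,2],rcond=None)[0];k=abs(A@c-q[:,2])<2;A,q=A[k],q[k]
    e=abs(Q[...,0]*c[0]+Q[...,1]*c[1]+c[2]-Q[...,2])<2.5
    g=Q[e&(r<rout+6)]
    s=g[abs(g[:,1])<6];xs=np.sort(s[:,0]);
    i=g[(np.hypot(g[:,0],g[:,1])<rout)]
    print('tilt',np.round(c,3),'x ext',np.round([xs[3],xs[-4]],1),'mid',round((xs[3]+xs[-4])/2,1))
    h=(~e&(r<rin+4)).astype(np.uint8)
    k,l,st,cc=cv2.connectedComponentsWithStats(h)
    return c
E
python3 - <<'E'
from h import *
d,Q,t,M=relmeas((.438,.117),28)
c=heldring(d,Q,13.5,28,-32,-18)
# rim + bore outlines on the plane of the top face
h=t[2]-c[2]/1000
g=cv2.cvtColor(d['image'],cv2.COLOR_RGB2HSV)
u,v=map(int,proj(d,M@np.array([0,0,c[2]])/1000+t));print(u,v,g[v,u],g[v-25,u],g[v-52,u])
m=((g[...,2]<120)).astype(np.uint8)
cs,_=cv2.findContours(m,cv2.RETR_LIST,cv2.CHAIN_APPROX_NONE)
for k in cs:
    if cv2.contourArea(k)>800 and cv2.pointPolygonTest(k,(u,v),False)>0:
        q=np.array([(M.T@(ray(d,*p,h)-t))[:2]*1000 for p in k[:,0]],np.float32);print('dark',cv2.fitEllipse(q.reshape(-1,1,2)))
for sg in(-1,1):
    z=Q[(sg*Q[...,1]>20)&(sg*Q[...,1]<40)&(abs(Q[...,0]-12)<3)&(Q[...,2]>-50)&(Q[...,2]<-26)];print('finger',len(z),np.percentile(sg*z[:,1],[1,5,20]).round(1))
E
```

```text
arbor [[438.2, 116.4, 83.0, 83.1], [438.1, 116.4, 43.4, 43.5]] tcp [439.   44.9 135.4]
tilt [ 1.0000e-03 -3.0000e-03 -2.5046e+01] x ext [-28.7  27.2] mid -0.7
255 269 [ 8 50 76] [165   9 114] [ 26   7 253]
dark ((-1.8549748659133911, -0.6082850694656372), (29.405832290649414, 34.279808044433594), 177.04393005371094)
dark ((1.1411497592926025, -0.5396352410316467), (55.2139778137207, 61.67605209350586), 89.71172332763672)
dark ((11.17530632019043, 0.18853473663330078), (198.86868286132812, 244.64830017089844), 175.14923095703125)
finger 644 [27.6 27.8 28.1]
finger 677 [26.1 26.3 26.6]
```

send_rows --steps '[{"xyz":[25,0,0],"turn":[0,0,0],"fingers":50},{"xyz":[55,0,0],"turn":[0,0,0],"fingers":50},{"xyz":[72,0,0],"turn":[0,0,0],"fingers":50},{"xyz":[72,0,0],"turn":[0,0,0],"fingers":50},{"xyz":[72,0,10],"turn":[0,0,0],"fingers":50}]'

```text
time: 6.52
position: [0.4405, 0.1177, 0.1272]
tcp_rot: [0.707, 0.708, 0.002, 0.002]
wrist_force: [0.0, -0.4, -1.9]
grip_width: 0.0546
finger_force: 27.1
```

send_rows --steps '[{"xyz":[0,0,14],"turn":[0,0,0],"fingers":50},{"xyz":[0,0,28],"turn":[0,0,0],"fingers":50},{"xyz":[0,0,42],"turn":[0,0,0],"fingers":50},{"xyz":[0,0,55],"turn":[0,0,0],"fingers":50},{"xyz":[0,0,55],"turn":[0,0,0],"fingers":50}]'

```text
time: 6.93
position: [0.4362, 0.116, 0.0666]
tcp_rot: [0.708, 0.707, -0.003, -0.002]
wrist_force: [-0.2, 0.7, -1.9]
grip_width: 0.0543
finger_force: 27.1
```

Run:
```python
from h import *
d,Q,t,M=relmeas((.438,.117),28,())
s=ctrl.get_state();print(s['wrist_force'],s['finger_force'])
c=heldring(d,Q,13.5,28,-32,-18)
# post section in the bore: points above wheel plane and near axis
m=(np.hypot(Q[...,0],Q[...,1])<14)&(Q[...,2]<c[2]-2.5);q=Q[m]
print('post',len(q))
for a in range(-44,-26,3):
    k=q[abs(q[:,2]-a)<1.5]
    if len(k)>10: print(a,len(k),'y',np.percentile(k[:,1],[1,99]).round(1),'mid',np.percentile(k[:,1],[1,99]).mean().round(2),'xmax',np.percentile(k[:,0],99).round(1),'xmin',np.percentile(k[:,0],1).round(1))
save(d,'w8.png');im=cv2.imread('pics/w8.png');cv2.imwrite('pics/w8c.png',cv2.resize(im[150:350,150:360],None,fx=2.8,fy=2.8))
```

```text
arbor [] tcp [436.2 116.   66.6]
[-1.3150025  -0.09028853 -0.84223302] 27.076980178244412
tilt [ 0.0000e+00 -2.0000e-03 -2.5028e+01] x ext [-28.7  27.2] mid -0.7
post 3008
-38 271 y [-2.3  5.9] mid 1.83 xmax 4.9 xmin -3.1
-35 379 y [-4.3  8.2] mid 1.94 xmax 7.0 xmin -5.0
-32 366 y [-6.   9.6] mid 1.79 xmax 8.4 xmin -6.6
-29 120 y [-6.1  9.4] mid 1.65 xmax 8.6 xmin -0.0
```

send_rows --steps '[{"xyz":[1,1.5,0],"turn":[0,0,0],"fingers":50},{"xyz":[1,1.5,0],"turn":[0,0,0],"fingers":50},{"xyz":[1,1.5,0],"turn":[0,0,0],"fingers":50},{"xyz":[1,1.5,0],"turn":[0,0,0],"fingers":50}]'

```text
time: 7.32
position: [0.4409, 0.1189, 0.0715]
tcp_rot: [0.707, 0.707, 0.001, 0.001]
wrist_force: [0.2, 0.5, -1.3]
grip_width: 0.0541
finger_force: 27.1
```

```bash
cat >> h.py <<'E'
def post(zlo,zhi,name=None,rmax=14):
    d,Q,t,M=relmeas(None,0,())
    s=ctrl.get_state();print('F',np.round(s['wrist_force'],1),np.round(s['tcp_rot'],4))
    q=Q[(np.hypot(Q[...,0],Q[...,1])<rmax)]
    for a in np.arange(zlo,zhi,3):
        k=q[abs(q[:,2]-a)<1.5]
        if len(k)>10: print(a,len(k),'y mid',np.percentile(k[:,1],[1,99]).mean().round(2),'w',np.ptp(np.percentile(k[:,1],[1,99])).round(1),'x mid',np.percentile(k[:,0],[1,99]).mean().round(1),'w',np.ptp(np.percentile(k[:,0],[1,99])).round(1))
    if name: save(d,name)
    return d,Q,t,M
E
python3 - <<'E'
from h import *
d,Q,t,M=post(-38,-28)
c=heldring(d,Q,13.5,28,-32,-18)
for sg in(-1,1):
    z=Q[(sg*Q[...,1]>20)&(sg*Q[...,1]<40)&(abs(Q[...,0]-12)<3)&(Q[...,2]>-50)&(Q[...,2]<-26)];print('finger',len(z),np.percentile(sg*z[:,1],[1,5,20]).round(1))
E
```

```text
arbor [] tcp [440.9 118.9  71.5]
F [-0.9  0.3 -0.9] [7.068e-01 7.075e-01 6.000e-04 5.000e-04]
-32 357 y mid -2.56 w 9.6 x mid -2.0 w 9.2
-29 390 y mid -2.73 w 14.0 x mid -1.9 w 13.7
tilt [ 1.0000e-03 -2.0000e-03 -2.5054e+01] x ext [-28.6  27.3] mid -0.7
finger 658 [27.6 27.8 28.1]
finger 665 [24.7 26.3 26.5]
```

send_rows --steps '[{"xyz":[0,0,0],"turn":[0,0,0],"fingers":50},{"xyz":[0,0,0],"turn":[0,0,0],"fingers":50},{"xyz":[0,0,0],"turn":[0,0,0],"fingers":50},{"xyz":[0,0,0],"turn":[0,0,0],"fingers":50}]'

```text
time: 7.7
position: [0.4402, 0.119, 0.0706]
tcp_rot: [0.707, 0.708, 0.0, 0.0]
wrist_force: [0.5, 0.5, -1.5]
grip_width: 0.0543
finger_force: 27.1
```

Run:
```python
from h import *
for i in range(3): print(np.round(ctrl.get_state()['joint_vel'],4),ctrl.get_state()['time']);post(-38,-28)
```

```text
[ 0.0008  0.0031 -0.0004 -0.0004 -0.0011  0.0006] 7.7
arbor [] tcp [440.2 119.   70.6]
F [-0.8 -0.  -0.9] [ 0.7067  0.7075  0.     -0.    ]
-35 97 y mid -1.98 w 7.1 x mid -2.1 w 6.8
-32 383 y mid -2.04 w 10.7 x mid -1.8 w 10.7
-29 399 y mid -2.04 w 15.2 x mid -1.8 w 14.5
[-0.0013 -0.0005  0.0016  0.0006  0.0008 -0.0008] 7.75
arbor [] tcp [440.2 119.   70.5]
F [ 0.3 -0.3 -1.1] [ 0.7067  0.7075  0.     -0.    ]
-35 97 y mid -2.17 w 6.7 x mid -2.5 w 6.6
-32 387 y mid -1.79 w 11.1 x mid -1.8 w 10.2
-29 398 y mid -1.84 w 14.8 x mid -2.2 w 14.9
[-0.001   0.0003  0.0009  0.0001 -0.0008 -0.0001] 7.8
arbor [] tcp [440.1 119.   70.5]
F [-0.1  0.4 -1.2] [ 0.7067  0.7075  0.     -0.    ]
-35 105 y mid -2.16 w 6.6 x mid -2.0 w 6.9
-32 383 y mid -1.97 w 10.8 x mid -1.7 w 9.7
-29 393 y mid -2.04 w 15.2 x mid -2.1 w 15.1
```

The arm needs about 0.7 s to settle after a move. Settled, the post is at (-2.0, -2.0) mm and the wheel's centre at (-0.7, -0.7) mm in the tool frame. I'll shift -1.3 mm on both axes and check.

send_rows --steps '[{"xyz":[-1.3,-1.3,0],"turn":[0,0,0],"fingers":50},{"xyz":[-1.3,-1.3,0],"turn":[0,0,0],"fingers":50},{"xyz":[-1.3,-1.3,0],"turn":[0,0,0],"fingers":50},{"xyz":[-1.3,-1.3,0],"turn":[0,0,0],"fingers":50},{"xyz":[-1.3,-1.3,0],"turn":[0,0,0],"fingers":50}]'

```text
time: 8.27
position: [0.4389, 0.1177, 0.0705]
tcp_rot: [0.707, 0.707, 0.0, -0.0]
wrist_force: [-0.1, 1.1, -0.8]
grip_width: 0.0541
finger_force: 27.1
```

send_rows --steps '[{"xyz":[0,0,0],"turn":[0,0,0],"fingers":50},{"xyz":[0,0,0],"turn":[0,0,0],"fingers":50},{"xyz":[0,0,0],"turn":[0,0,0],"fingers":50}]'

```text
time: 8.52
position: [0.4389, 0.1177, 0.0705]
tcp_rot: [0.707, 0.707, 0.0, -0.0]
wrist_force: [-0.6, 0.1, -1.6]
grip_width: 0.0543
finger_force: 27.1
```

Run:
```python
from h import *
for i in range(2): d,Q,t,M=post(-38,-28)
c=heldring(d,Q,13.5,28,-32,-18)
```

```text
arbor [] tcp [438.9 117.7  70.5]
F [ 0.6  0.  -1.5] [ 0.7068  0.7075  0.     -0.    ]
-35 100 y mid -0.53 w 6.7 x mid -0.7 w 6.8
-32 392 y mid -0.74 w 10.8 x mid -0.7 w 10.5
-29 398 y mid -0.68 w 15.1 x mid -0.8 w 14.4
arbor [] tcp [438.9 117.7  70.5]
F [-0.6 -0.2 -1.5] [7.067e-01 7.075e-01 1.000e-04 0.000e+00]
-35 108 y mid -0.76 w 7.0 x mid -0.8 w 7.2
-32 397 y mid -0.74 w 11.4 x mid -0.5 w 10.7
-29 384 y mid -0.75 w 15.2 x mid -0.8 w 14.6
tilt [ 1.0000e-03 -3.0000e-03 -2.5048e+01] x ext [-28.6  27.2] mid -0.7
```

The wheel is aligned, and its underside is about 19.5 mm above the shoulder. I'll lower it slowly.

send_rows --steps '[{"xyz":[0,0,2],"turn":[0,0,0],"fingers":50},{"xyz":[0,0,4],"turn":[0,0,0],"fingers":50},{"xyz":[0,0,6],"turn":[0,0,0],"fingers":50},{"xyz":[0,0,8],"turn":[0,0,0],"fingers":50},{"xyz":[0,0,10],"turn":[0,0,0],"fingers":50}]'

```text
time: 9.03
position: [0.4388, 0.1176, 0.0601]
tcp_rot: [0.707, 0.707, -0.0, -0.0]
wrist_force: [0.5, 0.3, -1.2]
grip_width: 0.0544
finger_force: 27.1
```

send_rows --steps '[{"xyz":[0,0,2],"turn":[0,0,0],"fingers":50},{"xyz":[0,0,4],"turn":[0,0,0],"fingers":50},{"xyz":[0,0,6],"turn":[0,0,0],"fingers":50},{"xyz":[0,0,7],"turn":[0,0,0],"fingers":50},{"xyz":[0,0,7],"turn":[0,0,0],"fingers":50}]'

```text
time: 9.45
position: [0.4386, 0.1176, 0.0532]
tcp_rot: [0.707, 0.707, -0.0, -0.0]
wrist_force: [-0.4, 0.4, -2.0]
grip_width: 0.0545
finger_force: 27.1
```

send_rows --steps '[{"xyz":[0,0,0],"turn":[0,0,0],"fingers":50},{"xyz":[0,0,0],"turn":[0,0,0],"fingers":50},{"xyz":[0,0,0],"turn":[0,0,0],"fingers":50},{"xyz":[0,0,0],"turn":[0,0,0],"fingers":50}]'

```text
time: 9.78
position: [0.439, 0.1177, 0.0536]
tcp_rot: [0.707, 0.707, 0.0, 0.0]
wrist_force: [0.1, 0.0, -0.1]
grip_width: 0.0544
finger_force: 27.1
```

send_rows --steps '[{"xyz":[0,0,0.5],"turn":[0,0,0],"fingers":50},{"xyz":[0,0,1],"turn":[0,0,0],"fingers":50},{"xyz":[0,0,1.5],"turn":[0,0,0],"fingers":50},{"xyz":[0,0,1.5],"turn":[0,0,0],"fingers":50},{"xyz":[0,0,1.5],"turn":[0,0,0],"fingers":50}]'

```text
time: 10.2
position: [0.4389, 0.1176, 0.052]
tcp_rot: [0.707, 0.707, 0.0, -0.0]
wrist_force: [0.8, -0.4, -2.2]
grip_width: 0.0539
finger_force: 27.1
```

send_rows --steps '[{"xyz":[0,0,0.3],"turn":[0,0,0],"fingers":50},{"xyz":[0,0,0.6],"turn":[0,0,0],"fingers":50},{"xyz":[0,0,0.6],"turn":[0,0,0],"fingers":50},{"xyz":[0,0,0.6],"turn":[0,0,0],"fingers":50}]'

```text
time: 10.53
position: [0.4389, 0.1176, 0.0514]
tcp_rot: [0.707, 0.707, 0.0, -0.0]
wrist_force: [-0.3, -0.6, -0.7]
grip_width: 0.0541
finger_force: 27.1
```

send_rows --steps '[{"xyz":[0,0,0.3],"turn":[0,0,0],"fingers":50},{"xyz":[0,0,0.6],"turn":[0,0,0],"fingers":50},{"xyz":[0,0,0.6],"turn":[0,0,0],"fingers":50},{"xyz":[0,0,0.6],"turn":[0,0,0],"fingers":50}]'

```text
time: 10.87
position: [0.4389, 0.1177, 0.0509]
tcp_rot: [0.707, 0.707, 0.0, 0.0]
wrist_force: [0.3, -0.8, -0.9]
grip_width: 0.054
finger_force: 27.1
```

send_rows --steps '[{"xyz":[0,0,0.3],"turn":[0,0,0],"fingers":50},{"xyz":[0,0,0.6],"turn":[0,0,0],"fingers":50},{"xyz":[0,0,0.6],"turn":[0,0,0],"fingers":50},{"xyz":[0,0,0.6],"turn":[0,0,0],"fingers":50}]'

```text
time: 11.2
position: [0.439, 0.1177, 0.0508]
tcp_rot: [0.707, 0.707, 0.0, 0.0]
wrist_force: [-2.4, -0.4, 4.7]
grip_width: 0.0541
finger_force: 27.6
```

Run:
```python
from h import *
s=ctrl.get_state();d,Q,t,M=post(-56,-28)
c=heldring(d,Q,13.5,28,-34,-16);print('wheel top world',t[2]*1000-c[2])
P=cloud(d);
for n in('side','scene'):
    e=snap(n);W=cloud(e);r=np.hypot(W[...,0]-.438,W[...,1]-.1177);k=W[(r>.015)&(r<.026)&(W[...,2]>.066)&(W[...,2]<.085)];print(n,len(k),np.percentile(k[:,2],[20,50,80]) if len(k) else '')
```

```text
arbor [] tcp [439.  117.7  50.8]
F [-3.9 -1.1  6.2] [7.067e-01 7.075e-01 1.000e-04 1.000e-04]
-53 439 y mid -0.92 w 8.8 x mid -0.5 w 8.5
-50 494 y mid -0.73 w 13.7 x mid 0.2 w 11.8
-47 361 y mid -0.72 w 15.5 x mid 0.2 w 13.3
-44 178 y mid -0.88 w 15.4 x mid 3.3 w 7.6
-41 158 y mid -0.77 w 15.4 x mid 3.7 w 6.7
-38 156 y mid -0.74 w 15.3 x mid 3.4 w 7.0
-35 138 y mid -0.8 w 15.2 x mid 3.7 w 6.8
-32 132 y mid -0.76 w 15.3 x mid 3.5 w 6.6
-29 115 y mid -0.89 w 15.4 x mid 3.2 w 7.4
tilt [ 0.0000e+00 -1.0000e-03 -2.5092e+01] x ext [-28.5  27.1] mid -0.7
wheel top world 75.91768231299412
side 53 [0.07588174 0.07640985 0.07672994]
scene 171 [0.07520585 0.07627722 0.0771244 ]
```

The wheel is seated: the contact force is 6 N and its top is at 76 mm, as expected. I'll release, rise and go to view the spacer.

send_rows --steps '[{"xyz":[0,0,0],"turn":[0,0,0],"fingers":57},{"xyz":[0,0,0],"turn":[0,0,0],"fingers":62},{"xyz":[0,0,0],"turn":[0,0,0],"fingers":70},{"xyz":[0,0,0],"turn":[0,0,0],"fingers":74},{"xyz":[0,0,-4],"turn":[0,0,0],"fingers":74}]'

```text
time: 11.77
position: [0.4381, 0.1176, 0.0533]
tcp_rot: [0.707, 0.707, -0.001, -0.001]
wrist_force: [0.3, 0.1, -0.5]
grip_width: 0.0741
finger_force: 0.0
```

send_rows --steps '[{"xyz":[0,0,-15],"turn":[0,0,0],"fingers":74},{"xyz":[0,0,-50],"turn":[0,0,0],"fingers":74},{"xyz":[0,0,-90],"turn":[0,0,0],"fingers":74},{"xyz":[0,0,-130],"turn":[0,0,0],"fingers":74},{"xyz":[-20,-10,-150],"turn":[0,0,0],"fingers":74}]'

```text
time: 12.18
position: [0.4317, 0.0995, 0.2099]
tcp_rot: [0.706, 0.709, 0.004, 0.002]
wrist_force: [1.6, -2.0, 0.6]
grip_width: 0.074
finger_force: 0.0
```

send_rows --steps '[{"xyz":[-40,-5,0],"turn":[0,0,0],"fingers":60},{"xyz":[-80,-10,0],"turn":[0,0,0],"fingers":60},{"xyz":[-120,-15,0],"turn":[0,0,0],"fingers":60},{"xyz":[-160,-20,0],"turn":[0,0,0],"fingers":60},{"xyz":[-200,-25,0],"turn":[0,0,0],"fingers":60}]'

```text
time: 12.6
position: [0.4036, -0.104, 0.2048]
tcp_rot: [0.707, 0.708, 0.0, 0.001]
wrist_force: [1.9, 0.2, 0.5]
grip_width: 0.0596
finger_force: 0.0
```

send_rows --steps '[{"xyz":[-40,-10,0],"turn":[0,0,0],"fingers":60},{"xyz":[-80,-19,0],"turn":[0,0,0],"fingers":60},{"xyz":[-90,-19,0],"turn":[0,0,0],"fingers":60},{"xyz":[-90,-19,0],"turn":[0,0,0],"fingers":60},{"xyz":[-90,-19,0],"turn":[0,0,0],"fingers":60}]'

```text
time: 13.02
position: [0.3852, -0.1924, 0.2042]
tcp_rot: [0.707, 0.707, 0.0, -0.0]
wrist_force: [0.2, 0.3, -0.4]
grip_width: 0.0598
finger_force: 0.0
```

send_rows --steps '[{"xyz":[0,0,0],"turn":[0,0,0],"fingers":60},{"xyz":[0,0,0],"turn":[0,0,0],"fingers":60},{"xyz":[0,0,0],"turn":[0,0,0],"fingers":60},{"xyz":[0,0,0],"turn":[0,0,0],"fingers":60}]'

```text
time: 13.35
position: [0.3856, -0.1913, 0.2043]
tcp_rot: [0.706, 0.708, 0.0, 0.0]
wrist_force: [0.1, 1.4, 0.7]
grip_width: 0.0597
finger_force: 0.0
```

Run:
```python
from h import *
s=ctrl.get_state();print(np.round(s['position'],4))
e=snap('scene');print('wheel on arbor',disc(e,(.438,.1177),.076,.003,.032))
d=snap('wrist');P=cloud(d);save(d,'w9.png')
print('spacer',disc(d,(.385,-.294),.016,.004,.03))
print('cap flange',disc(d,(.478,-.188),.007,.003,.03))
z=P[...,2];m=(z>.006)&(abs(P[...,0]-.385)<.09)&(abs(P[...,1]+.294)<.09)&(np.hypot(P[...,0]-.385,P[...,1]+.294)>.023)&(z<.12)
k,l,st,c=cv2.connectedComponentsWithStats(m.astype(np.uint8))
for i in range(1,k):
    if st[i,4]>80: q=P[l==i];print('near',np.round(q.min(0),3),np.round(q.max(0),3),st[i,4])
W=cloud(e);m=(W[...,2]>.1)&(abs(W[...,0]-.385)<.12)&(abs(W[...,1]+.294)<.12)&(W[...,2]<.4);print('scene tall',m.sum(),np.round(W[m].min(0),2) if m.any() else '',np.round(W[m].max(0),2) if m.any() else '')
```

```text
[ 0.3856 -0.1913  0.2043]
wheel on arbor [438.2 117.1  55.2  56.4]
spacer [ 383.8 -293.5   37.6   39.1]
cap flange [ 477.3 -189.7   41.2   42.3]
scene tall 1660 [ 0.32 -0.4   0.1 ] [ 0.5  -0.17  0.4 ]
```

send_rows --steps '[{"xyz":[-40,-1,0],"turn":[0,0,0],"fingers":60},{"xyz":[-80,-1,5],"turn":[0,0,0],"fingers":60},{"xyz":[-102,-1,40],"turn":[0,0,0],"fingers":60},{"xyz":[-102,-1,80],"turn":[0,0,0],"fingers":60},{"xyz":[-102,-1,115],"turn":[0,0,0],"fingers":60}]'

```text
time: 13.87
position: [0.3843, -0.2956, 0.0877]
tcp_rot: [0.707, 0.707, 0.0, 0.0]
wrist_force: [0.1, -0.2, -0.7]
grip_width: 0.0599
finger_force: 0.0
```

send_rows --steps '[{"xyz":[0,0,30],"turn":[0,0,0],"fingers":60},{"xyz":[0,0,55],"turn":[0,0,0],"fingers":60},{"xyz":[0,0,70],"turn":[0,0,0],"fingers":60},{"xyz":[0,0,75],"turn":[0,0,0],"fingers":60},{"xyz":[0,0,75],"turn":[0,0,0],"fingers":60}]'

```text
time: 14.28
position: [0.3835, -0.2933, 0.0126]
tcp_rot: [0.707, 0.708, 0.0, -0.002]
wrist_force: [-0.2, -0.7, 0.9]
grip_width: 0.0599
finger_force: 0.0
```

send_rows --steps '[{"xyz":[0,0,0],"turn":[0,0,0],"fingers":60},{"xyz":[0,0,0],"turn":[0,0,0],"fingers":60},{"xyz":[0,0,0],"turn":[0,0,0],"fingers":60},{"xyz":[0,0,0],"turn":[0,0,0],"fingers":60}]'

```text
time: 14.62
position: [0.3851, -0.2951, 0.0157]
tcp_rot: [0.707, 0.707, 0.0, 0.001]
wrist_force: [-1.4, 1.3, -0.2]
grip_width: 0.0602
finger_force: 0.0
```

Run:
```python
from h import *
s=ctrl.get_state();print(np.round(s['position'],4))
d=fing('wrist',.02)
q=disc(d,(.384,-.2935),.016,.004,.025);print('spacer',q,'rel tool',q[1]-s['position'][1]*1000,q[0]-s['position'][0]*1000)
```

```text
[ 0.3851 -0.2951  0.0157]
wrist -1 1618 tool z tip [-15. -15. -15. -15. -15. -14. -14. -14.] inner y [30.5 30.6 30.7] world zmin [29. 30. 30. 30. 31.]
wrist 1 1598 tool z tip [-15. -15. -15. -15. -15. -15. -15. -15.] inner y [29.  29.1 29.2] world zmin [30. 30. 31. 31. 31.]
spacer [ 383.7 -293.9   37.4   38.8] rel tool 1.2264268967526277 -1.4244192513905887
```

send_rows --steps '[{"xyz":[1.2,-0.7,6],"turn":[0,0,0],"fingers":60},{"xyz":[1.2,-0.7,12],"turn":[0,0,0],"fingers":60},{"xyz":[1.2,-0.7,18],"turn":[0,0,0],"fingers":60},{"xyz":[1.2,-0.7,23],"turn":[0,0,0],"fingers":60},{"xyz":[1.2,-0.7,23],"turn":[0,0,0],"fingers":52}]' --grip_force 30

```text
time: 15.08
position: [0.3825, -0.2921, -0.0107]
tcp_rot: [0.707, 0.707, 0.0, -0.002]
wrist_force: [0.5, -0.5, 0.3]
grip_width: 0.052
finger_force: 0.0
```

send_rows --steps '[{"xyz":[0,0,0],"turn":[0,0,0],"fingers":46},{"xyz":[0,0,0],"turn":[0,0,0],"fingers":42},{"xyz":[0,0,0],"turn":[0,0,0],"fingers":39},{"xyz":[0,0,0],"turn":[0,0,0],"fingers":32},{"xyz":[0,0,0],"turn":[0,0,0],"fingers":32}]'

```text
time: 15.5
position: [0.384, -0.2936, -0.0083]
tcp_rot: [0.707, 0.707, 0.0, 0.001]
wrist_force: [0.3, 0.2, 0.9]
grip_width: 0.0362
finger_force: 30.3
```

send_rows --steps '[{"xyz":[0,0,0],"turn":[0,0,0],"fingers":32},{"xyz":[0,0,-5],"turn":[0,0,0],"fingers":32},{"xyz":[0,0,-20],"turn":[0,0,0],"fingers":32},{"xyz":[0,0,-50],"turn":[0,0,0],"fingers":32},{"xyz":[0,0,-85],"turn":[0,0,0],"fingers":32}]'

```text
time: 15.92
position: [0.3817, -0.2914, 0.0746]
tcp_rot: [0.707, 0.707, -0.0, -0.003]
wrist_force: [0.6, -0.3, -1.4]
grip_width: 0.036
finger_force: 30.2
```

send_rows --steps '[{"xyz":[15,0,-35],"turn":[0,0,0],"fingers":32},{"xyz":[50,5,-65],"turn":[0,0,0],"fingers":32},{"xyz":[90,12,-70],"turn":[0,0,0],"fingers":32},{"xyz":[130,18,-70],"turn":[0,0,0],"fingers":32},{"xyz":[170,24,-70],"turn":[0,0,0],"fingers":32}]'

```text
time: 16.33
position: [0.4077, -0.1227, 0.1478]
tcp_rot: [0.707, 0.707, 0.001, 0.001]
wrist_force: [1.5, -0.4, -1.2]
grip_width: 0.0365
finger_force: 30.3
```

send_rows --steps '[{"xyz":[40,6,0],"turn":[0,0,0],"fingers":32},{"xyz":[80,12,0],"turn":[0,0,0],"fingers":32},{"xyz":[120,18,0],"turn":[0,0,0],"fingers":32},{"xyz":[160,24,0],"turn":[0,0,0],"fingers":32},{"xyz":[200,28,0],"turn":[0,0,0],"fingers":32}]'

```text
time: 16.75
position: [0.4348, 0.0781, 0.1464]
tcp_rot: [0.707, 0.707, 0.0, 0.0]
wrist_force: [1.3, 0.9, -0.6]
grip_width: 0.036
finger_force: 30.3
```

send_rows --steps '[{"xyz":[30,3,0],"turn":[0,0,0],"fingers":32},{"xyz":[41,3,0],"turn":[0,0,0],"fingers":32},{"xyz":[41,3,0],"turn":[0,0,0],"fingers":32},{"xyz":[41,3,0],"turn":[0,0,0],"fingers":32},{"xyz":[41,3,0],"turn":[0,0,0],"fingers":32}]'

```text
time: 17.17
position: [0.4379, 0.1159, 0.1461]
tcp_rot: [0.707, 0.707, -0.0, 0.0]
wrist_force: [-0.0, -0.3, -0.6]
grip_width: 0.0362
finger_force: 30.2
```

send_rows --steps '[{"xyz":[0,0,0],"turn":[0,0,0],"fingers":32},{"xyz":[0,0,0],"turn":[0,0,0],"fingers":32},{"xyz":[0,0,0],"turn":[0,0,0],"fingers":32},{"xyz":[0,0,0],"turn":[0,0,0],"fingers":32}]'

```text
time: 17.5
position: [0.4382, 0.1163, 0.1463]
tcp_rot: [0.707, 0.707, 0.0, 0.0]
wrist_force: [-0.7, -1.0, -0.9]
grip_width: 0.0361
finger_force: 30.2
```

Run:
```python
from h import *
d,Q,t,M=relmeas((.438,.117),19,((.012,.004),(.076,.003)))
print('ff',ctrl.get_state()['finger_force']);c=heldring(d,Q,9.5,19,-34,-16);save(d,'w10.png')
for sg in(-1,1):
    z=Q[(sg*Q[...,1]>14)&(sg*Q[...,1]<30)&(abs(Q[...,0]-12)<3)&(Q[...,2]>-50)&(Q[...,2]<-28)];print('finger',len(z),np.percentile(sg*z[:,1],[1,5,20]).round(1))
```

```text
arbor [[438.2, 117.1, 83.0, 83.2], [438.3, 117.5, 55.4, 55.5]] tcp [438.2 116.3 146.3]
ff 30.248388090985827
tilt [ 2.0000e-03  3.0000e-03 -2.4232e+01] x ext [-20.1  17.7] mid -1.2
finger 614 [18.7 18.9 19.5]
finger 632 [17.3 17.4 18. ]
```

send_rows --steps '[{"xyz":[2,0.7,10],"turn":[0,0,0],"fingers":32},{"xyz":[2,0.7,25],"turn":[0,0,0],"fingers":32},{"xyz":[2,0.7,40],"turn":[0,0,0],"fingers":32},{"xyz":[2,0.7,50],"turn":[0,0,0],"fingers":32},{"xyz":[2,0.7,54],"turn":[0,0,0],"fingers":32}]'

```text
time: 17.97
position: [0.4373, 0.1189, 0.0897]
tcp_rot: [0.707, 0.707, -0.002, -0.001]
wrist_force: [0.7, -0.7, -0.1]
grip_width: 0.0361
finger_force: 30.4
```

send_rows --steps '[{"xyz":[0,0,0],"turn":[0,0,0],"fingers":32},{"xyz":[0,0,0],"turn":[0,0,0],"fingers":32},{"xyz":[0,0,0],"turn":[0,0,0],"fingers":32},{"xyz":[0,0,0],"turn":[0,0,0],"fingers":32},{"xyz":[0,0,0],"turn":[0,0,0],"fingers":32}]'

```text
time: 18.38
position: [0.4393, 0.1192, 0.093]
tcp_rot: [0.707, 0.707, 0.001, 0.0]
wrist_force: [-0.6, -0.7, -1.3]
grip_width: 0.0362
finger_force: 30.2
```

Run:
```python
from h import *
for i in range(2): d,Q,t,M=post(-24,3,rmax=8)
c=heldring(d,Q,9.5,19,-34,-16);save(d,'w11.png')
r=np.hypot(Q[...,0]+1,Q[...,1]+.7);k=Q[(r<5)];print('through bore',np.round(np.percentile(k[:,2],[1,5,20,50,80,99]),1),'expect tip',t[2]*1000-104)
```

```text
arbor [] tcp [439.3 119.2  93. ]
F [ 0.5 -0.5 -1.3] [7.067e-01 7.075e-01 6.000e-04 4.000e-04]
-12 153 y mid -1.22 w 7.3 x mid -2.2 w 7.1
-9 128 y mid -0.98 w 11.9 x mid -3.3 w 7.9
-6 17 y mid -0.41 w 12.9 x mid -4.7 w 4.9
arbor [] tcp [439.2 119.2  92.9]
F [ 0.   0.4 -0.6] [7.068e-01 7.075e-01 5.000e-04 3.000e-04]
-12 162 y mid -0.98 w 7.8 x mid -2.5 w 7.2
-9 127 y mid -0.97 w 11.9 x mid -3.2 w 8.0
-6 13 y mid 0.45 w 12.0 x mid -4.4 w 2.4
tilt [ 1.0000e-03 -1.0000e-03 -2.4231e+01] x ext [-20.3  17.5] mid -1.4
through bore [-12.4 -12.  -11.4 -10.9 -10.2  -8.8] expect tip -11.079634369769238
```

send_rows --steps '[{"xyz":[-0.9,-0.3,0],"turn":[0,0,0],"fingers":32},{"xyz":[-0.9,-0.3,2],"turn":[0,0,0],"fingers":32},{"xyz":[-0.9,-0.3,4],"turn":[0,0,0],"fingers":32},{"xyz":[-0.9,-0.3,6],"turn":[0,0,0],"fingers":32},{"xyz":[-0.9,-0.3,8],"turn":[0,0,0],"fingers":32}]'

```text
time: 18.9
position: [0.4383, 0.1182, 0.0838]
tcp_rot: [0.707, 0.707, -0.0, -0.0]
wrist_force: [-0.6, -0.5, -1.2]
grip_width: 0.0362
finger_force: 30.2
```

send_rows --steps '[{"xyz":[0,0,2],"turn":[0,0,0],"fingers":32},{"xyz":[0,0,4],"turn":[0,0,0],"fingers":32},{"xyz":[0,0,6],"turn":[0,0,0],"fingers":32},{"xyz":[0,0,6],"turn":[0,0,0],"fingers":32},{"xyz":[0,0,6],"turn":[0,0,0],"fingers":32}]'

```text
time: 19.32
position: [0.4384, 0.1182, 0.078]
tcp_rot: [0.707, 0.707, -0.0, -0.0]
wrist_force: [-0.0, -0.4, -1.3]
grip_width: 0.0363
finger_force: 30.2
```

send_rows --steps '[{"xyz":[0,0,0],"turn":[0,0,0],"fingers":32},{"xyz":[0,0,0],"turn":[0,0,0],"fingers":32},{"xyz":[0,0,0],"turn":[0,0,0],"fingers":32}]'

```text
time: 19.57
position: [0.4386, 0.1183, 0.0784]
tcp_rot: [0.707, 0.707, 0.0, 0.0]
wrist_force: [0.3, 0.7, -1.0]
grip_width: 0.0366
finger_force: 30.2
```

Run:
```python
from h import *
d,Q,t,M=post(-36,-12,rmax=8.7)
c=heldring(d,Q,9.5,19,-34,-16);print('underside',t[2]*1000-c[2]-16)
```

```text
arbor [] tcp [438.6 118.3  78.4]
F [ 0.2 -0.  -1.2] [7.067e-01 7.075e-01 2.000e-04 1.000e-04]
-27 132 y mid -0.51 w 7.0 x mid -1.6 w 7.1
-24 360 y mid 0.63 w 13.1 x mid 1.1 w 14.4
-21 333 y mid -0.28 w 15.1 x mid -0.9 w 13.9
-18 45 y mid -0.51 w 15.8 x mid 1.3 w 8.7
tilt [ 2.0000e-03 -0.0000e+00 -2.4225e+01] x ext [-20.6  17.7] mid -1.4
underside 86.63437993789594
```

The spacer is centred on the post, with its underside at 86.6 mm and 10.6 mm still to go.

send_rows --steps '[{"xyz":[0,0.2,2],"turn":[0,0,0],"fingers":32},{"xyz":[0,0.2,4],"turn":[0,0,0],"fingers":32},{"xyz":[0,0.2,6],"turn":[0,0,0],"fingers":32},{"xyz":[0,0.2,8],"turn":[0,0,0],"fingers":32},{"xyz":[0,0.2,9],"turn":[0,0,0],"fingers":32}]'

```text
time: 20.03
position: [0.4384, 0.1182, 0.0687]
tcp_rot: [0.707, 0.707, -0.0, -0.0]
wrist_force: [0.1, -0.5, -1.6]
grip_width: 0.0359
finger_force: 30.2
```

send_rows --steps '[{"xyz":[0,0,0],"turn":[0,0,0],"fingers":32},{"xyz":[0,0,0],"turn":[0,0,0],"fingers":32},{"xyz":[0,0,0.5],"turn":[0,0,0],"fingers":32},{"xyz":[0,0,1],"turn":[0,0,0],"fingers":32},{"xyz":[0,0,1],"turn":[0,0,0],"fingers":32}]'

```text
time: 20.45
position: [0.4387, 0.1182, 0.0682]
tcp_rot: [0.707, 0.707, 0.0, -0.0]
wrist_force: [0.6, 0.1, -1.0]
grip_width: 0.0362
finger_force: 30.2
```

send_rows --steps '[{"xyz":[0,0,0],"turn":[0,0,0],"fingers":32},{"xyz":[0,0,0.5],"turn":[0,0,0],"fingers":32},{"xyz":[0,0,0.5],"turn":[0,0,0],"fingers":32},{"xyz":[0,0,0.5],"turn":[0,0,0],"fingers":32}]'

```text
time: 20.78
position: [0.4387, 0.1182, 0.0677]
tcp_rot: [0.707, 0.707, 0.0, -0.0]
wrist_force: [0.3, -0.0, -0.9]
grip_width: 0.0361
finger_force: 30.3
```

send_rows --steps '[{"xyz":[0,0,0.4],"turn":[0,0,0],"fingers":32},{"xyz":[0,0,0.4],"turn":[0,0,0],"fingers":32},{"xyz":[0,0,0.4],"turn":[0,0,0],"fingers":32}]'

```text
time: 21.03
position: [0.4387, 0.1182, 0.0677]
tcp_rot: [0.707, 0.707, 0.0, 0.0]
wrist_force: [-1.2, -0.5, 1.9]
grip_width: 0.0362
finger_force: 30.5
```

Run:
```python
from h import *
d,Q,t,M=post(-39,-30,rmax=8.7)
c=heldring(d,Q,9.5,19,-34,-16);print('top',t[2]*1000-c[2])
```

```text
arbor [] tcp [438.7 118.2  67.7]
F [-1.6  0.5  3.6] [7.068e-01 7.075e-01 1.000e-04 0.000e+00]
-36 371 y mid -0.54 w 9.1 x mid -1.1 w 8.8
-33 388 y mid -0.31 w 13.9 x mid -0.9 w 12.9
tilt [ 5.0000e-03 -0.0000e+00 -2.4281e+01] x ext [-20.   17.5] mid -1.3
top 91.98122577161405
```

The spacer is seated: its top is at 92.0 mm, with light contact. I'll release, lift and go to the cap.

send_rows --steps '[{"xyz":[0,0,0],"turn":[0,0,0],"fingers":39},{"xyz":[0,0,0],"turn":[0,0,0],"fingers":44},{"xyz":[0,0,0],"turn":[0,0,0],"fingers":52},{"xyz":[0,0,0],"turn":[0,0,0],"fingers":58},{"xyz":[0,0,-4],"turn":[0,0,0],"fingers":58}]'

```text
time: 21.5
position: [0.438, 0.1181, 0.0705]
tcp_rot: [0.707, 0.707, -0.001, -0.001]
wrist_force: [-0.5, -1.5, 0.2]
grip_width: 0.0578
finger_force: 0.0
```

send_rows --steps '[{"xyz":[0,0,-15],"turn":[0,0,0],"fingers":58},{"xyz":[0,0,-50],"turn":[0,0,0],"fingers":58},{"xyz":[0,0,-90],"turn":[0,0,0],"fingers":58},{"xyz":[0,0,-120],"turn":[0,0,0],"fingers":58},{"xyz":[-20,5,-132],"turn":[0,0,0],"fingers":58}]'

```text
time: 21.92
position: [0.4455, 0.1004, 0.2095]
tcp_rot: [0.705, 0.709, 0.004, 0.002]
wrist_force: [1.7, -0.5, -0.6]
grip_width: 0.0582
finger_force: 0.0
```

send_rows --steps '[{"xyz":[-40,8,0],"turn":[0,0,0],"fingers":58},{"xyz":[-80,16,0],"turn":[0,0,0],"fingers":58},{"xyz":[-120,24,0],"turn":[0,0,0],"fingers":58},{"xyz":[-160,30,0],"turn":[0,0,0],"fingers":58},{"xyz":[-188,34,0],"turn":[0,0,0],"fingers":58}]'

```text
time: 22.33
position: [0.478, -0.093, 0.2036]
tcp_rot: [0.707, 0.707, -0.0, 0.001]
wrist_force: [-0.7, -0.2, -0.9]
grip_width: 0.0578
finger_force: 0.0
```

send_rows --steps '[{"xyz":[0,0,0],"turn":[0,0,0],"fingers":58},{"xyz":[0,0,0],"turn":[0,0,0],"fingers":58},{"xyz":[0,0,0],"turn":[0,0,0],"fingers":58},{"xyz":[0,0,0],"turn":[0,0,0],"fingers":58},{"xyz":[0,0,0],"turn":[0,0,0],"fingers":58}]'

```text
time: 22.75
position: [0.4779, -0.0885, 0.2035]
tcp_rot: [0.706, 0.708, 0.0, 0.0]
wrist_force: [-1.1, -1.3, 0.4]
grip_width: 0.0584
finger_force: 0.0
```

Run:
```python
from h import *
s=ctrl.get_state();print(np.round(s['position'],4))
e=snap('scene');print('wheel',disc(e,(.438,.1177),.076,.003,.032),'spacer',disc(e,(.438,.1177),.092,.003,.025))
d=snap('wrist')
print('cap flange',disc(d,(.4775,-.189),.007,.003,.03),'top',disc(d,(.4775,-.189),.032,.003,.03))
P=cloud(d);z=P[...,2];r=np.hypot(P[...,0]-.4775,P[...,1]+.189);m=(z>.01)&(r>.025)&(r<.09)&(z<.12)
print('near',m.sum(),np.round(np.percentile(P[m],[1,99],axis=0),3) if m.any() else '')
```

```text
[ 0.4779 -0.0885  0.2035]
wheel [438.2 117.2  55.1  56. ] spacer [438.  117.   36.8  38.6]
cap flange [ 477.8 -188.8   41.6   41.7] top [ 477.8 -188.9   29.6   30.9]
near 0
```

send_rows --steps '[{"xyz":[-40,0.6,0],"turn":[0,0,0],"fingers":56},{"xyz":[-80,0.6,5],"turn":[0,0,0],"fingers":56},{"xyz":[-100,0.6,40],"turn":[0,0,0],"fingers":56},{"xyz":[-100,0.6,80],"turn":[0,0,0],"fingers":56},{"xyz":[-100,0.6,110],"turn":[0,0,0],"fingers":56}]'

```text
time: 23.27
position: [0.4779, -0.1902, 0.091]
tcp_rot: [0.707, 0.707, -0.0, -0.001]
wrist_force: [-0.6, -0.6, -0.8]
grip_width: 0.0557
finger_force: 0.0
```

send_rows --steps '[{"xyz":[0,0,30],"turn":[0,0,0],"fingers":56},{"xyz":[0,0,50],"turn":[0,0,0],"fingers":56},{"xyz":[0,0,60],"turn":[0,0,0],"fingers":56},{"xyz":[0,0,64],"turn":[0,0,0],"fingers":56},{"xyz":[0,0,64],"turn":[0,0,0],"fingers":56}]'

```text
time: 23.68
position: [0.4786, -0.1893, 0.0291]
tcp_rot: [0.706, 0.708, -0.0, -0.0]
wrist_force: [0.6, -0.0, 0.6]
grip_width: 0.0558
finger_force: 0.0
```

send_rows --steps '[{"xyz":[0,0,0],"turn":[0,0,0],"fingers":56},{"xyz":[0,0,0],"turn":[0,0,0],"fingers":56},{"xyz":[0,0,0],"turn":[0,0,0],"fingers":56},{"xyz":[0,0,0],"turn":[0,0,0],"fingers":56}]'

```text
time: 24.02
position: [0.4795, -0.1902, 0.0307]
tcp_rot: [0.707, 0.707, 0.0, 0.001]
wrist_force: [-0.7, -0.4, -1.0]
grip_width: 0.0561
finger_force: 0.0
```

Run:
```python
from h import *
s=ctrl.get_state();print(np.round(s['position'],4))
d=fing('wrist',.036)
for h,k in((.007,.003),(.032,.003)):
    q=disc(d,(.4778,-.1889),h,k,.025);print('cap',q,'rel tool',q[1]-s['position'][1]*1000,q[0]-s['position'][0]*1000)
```

```text
[ 0.4795 -0.1902  0.0307]
wrist -1 1604 tool z tip [-14. -14. -14. -14. -14. -14. -14. -13.] inner y [28.5 28.6 28.7] world zmin [44. 44. 44. 44. 45.]
wrist 1 1604 tool z tip [-15. -14. -14. -14. -14. -14. -13. -13.] inner y [27.  27.1 27.2] world zmin [44. 44. 45. 45. 45.]
cap [ 477.8 -189.7   41.4   42.6] rel tool 0.46975685217734053 -1.6677191961087487
cap [ 477.8 -189.4   29.7   30.8] rel tool 0.7697568521773235 -1.6677191961087487
```

send_rows --steps '[{"xyz":[0.6,-0.9,8],"turn":[0,0,0],"fingers":54},{"xyz":[0.6,-0.9,16],"turn":[0,0,0],"fingers":54},{"xyz":[0.6,-0.9,23],"turn":[0,0,0],"fingers":54},{"xyz":[0.6,-0.9,29],"turn":[0,0,0],"fingers":54},{"xyz":[0.6,-0.9,29],"turn":[0,0,0],"fingers":46}]' --grip_force 40

```text
time: 24.48
position: [0.4761, -0.1883, -0.0021]
tcp_rot: [0.707, 0.707, -0.001, -0.002]
wrist_force: [-0.8, 0.5, 0.2]
grip_width: 0.046
finger_force: 0.0
```

send_rows --steps '[{"xyz":[0,0,0],"turn":[0,0,0],"fingers":40},{"xyz":[0,0,0],"turn":[0,0,0],"fingers":35},{"xyz":[0,0,0],"turn":[0,0,0],"fingers":31},{"xyz":[0,0,0],"turn":[0,0,0],"fingers":24},{"xyz":[0,0,0],"turn":[0,0,0],"fingers":24}]'

```text
time: 24.9
position: [0.4782, -0.1894, 0.0009]
tcp_rot: [0.707, 0.707, 0.0, 0.001]
wrist_force: [0.9, -0.4, 0.5]
grip_width: 0.0287
finger_force: 39.7
```

send_rows --steps '[{"xyz":[0,0,0],"turn":[0,0,0],"fingers":24},{"xyz":[0,0,-5],"turn":[0,0,0],"fingers":24},{"xyz":[0,0,-20],"turn":[0,0,0],"fingers":24},{"xyz":[0,0,-50],"turn":[0,0,0],"fingers":24},{"xyz":[0,0,-85],"turn":[0,0,0],"fingers":24}]'

```text
time: 25.32
position: [0.4754, -0.188, 0.0835]
tcp_rot: [0.707, 0.707, -0.001, -0.003]
wrist_force: [0.5, -0.5, -0.4]
grip_width: 0.0284
finger_force: 39.6
```

send_rows --steps '[{"xyz":[0,0,-35],"turn":[0,0,0],"fingers":24},{"xyz":[0,0,-65],"turn":[0,0,0],"fingers":24},{"xyz":[0,0,-65],"turn":[0,0,0],"fingers":24},{"xyz":[0,0,-65],"turn":[0,0,0],"fingers":24},{"xyz":[0,0,-65],"turn":[0,0,0],"fingers":24}]'

```text
time: 25.73
position: [0.4771, -0.1888, 0.1495]
tcp_rot: [0.707, 0.707, -0.0, -0.001]
wrist_force: [0.1, 0.0, -1.4]
grip_width: 0.0285
finger_force: 39.6
```

Run:
```python
from h import *
s=ctrl.get_state();t=s['position'];print(np.round(t,4),s['finger_force'])
d=snap('wrist');P=cloud(d);M=R.from_quat(s['tcp_rot']).as_matrix();Q=(P-t)@M*1000
q=Q[(np.hypot(Q[...,0],Q[...,1])<13)];h=np.histogram(q[:,2],bins=np.arange(-46,12,2));print([(int(b),int(n)) for n,b in zip(*h) if n>20])
c=heldring(d,Q,-2,15,-38,-24)
for sg in(-1,1):
    z=Q[(sg*Q[...,1]>10)&(sg*Q[...,1]<26)&(abs(Q[...,0]-12)<2)&(Q[...,2]>-50)&(Q[...,2]<-34)];print('finger',len(z),np.percentile(sg*z[:,1],[1,5,20]).round(1))
save(d,'w12.png')
```

```text
[ 0.4771 -0.1888  0.1495] 39.64794440078549
[(-34, 98), (-32, 2404), (-30, 78)]
tilt [ -0.     -0.    -31.042] x ext [-15.4  14.3] mid -0.5
finger 422 [14.9 15.  15.9]
finger 422 [13.4 13.5 14.4]
```

send_rows --steps '[{"xyz":[35,-5,0],"turn":[0,0,0],"fingers":24},{"xyz":[75,-10,0],"turn":[0,0,0],"fingers":24},{"xyz":[115,-15,0],"turn":[0,0,0],"fingers":24},{"xyz":[155,-20,0],"turn":[0,0,0],"fingers":24},{"xyz":[195,-25,0],"turn":[0,0,0],"fingers":24}]'

```text
time: 26.2
position: [0.4505, 0.0075, 0.1479]
tcp_rot: [0.707, 0.707, -0.001, -0.002]
wrist_force: [0.8, 0.8, -1.3]
grip_width: 0.0285
finger_force: 39.7
```

send_rows --steps '[{"xyz":[38,-6,0],"turn":[0,0,0],"fingers":24},{"xyz":[75,-11,0],"turn":[0,0,0],"fingers":24},{"xyz":[102,-14,0],"turn":[0,0,0],"fingers":24},{"xyz":[112,-14,0],"turn":[0,0,0],"fingers":24},{"xyz":[112,-14,0],"turn":[0,0,0],"fingers":24}]'

```text
time: 26.62
position: [0.437, 0.1195, 0.1484]
tcp_rot: [0.705, 0.709, -0.001, -0.001]
wrist_force: [-1.2, -1.0, -1.1]
grip_width: 0.0285
finger_force: 39.7
```

send_rows --steps '[{"xyz":[0,0,10],"turn":[0,0,0],"fingers":24},{"xyz":[0,0,20],"turn":[0,0,0],"fingers":24},{"xyz":[0,0,25],"turn":[0,0,0],"fingers":24},{"xyz":[0,0,25],"turn":[0,0,0],"fingers":24},{"xyz":[0,0,25],"turn":[0,0,0],"fingers":24}]'

```text
time: 27.03
position: [0.438, 0.1167, 0.1242]
tcp_rot: [0.707, 0.707, -0.001, -0.001]
wrist_force: [0.0, -0.1, -0.7]
grip_width: 0.0287
finger_force: 39.7
```

send_rows --steps '[{"xyz":[0,0,0],"turn":[0,0,0],"fingers":24},{"xyz":[0,0,0],"turn":[0,0,0],"fingers":24},{"xyz":[0,0,0],"turn":[0,0,0],"fingers":24},{"xyz":[0,0,0],"turn":[0,0,0],"fingers":24},{"xyz":[0,0,0],"turn":[0,0,0],"fingers":24}]'

```text
time: 27.45
position: [0.4386, 0.1178, 0.1257]
tcp_rot: [0.707, 0.707, 0.0, 0.0]
wrist_force: [-0.1, -0.2, -0.5]
grip_width: 0.0285
finger_force: 39.7
```

Run:
```python
from h import *
d,Q,t,M=relmeas((.438,.117),19,((.012,.004),(.076,.003)))
c=heldring(d,Q,-2,15,-38,-24);print('underside',t[2]*1000-c[2]-32)
for n in('side','scene'):
    e=snap(n);W=cloud(e)
    for lo,hi,nm in((.095,.103,'post'),(.132,.15,'capgrip'),(.126,.131,'flange')):
        k=W[(np.hypot(W[...,0]-.438,W[...,1]-.117)<.03)&(W[...,2]>lo)&(W[...,2]<hi)]
        if len(k)>5: print(n,nm,len(k),'x',np.round(np.percentile(k[:,0],[2,98])*1000,1),'y',np.round(np.percentile(k[:,1],[2,98])*1000,1))
```

```text
arbor [[438.2, 117.0, 82.9, 83.4], [438.3, 117.7, 55.2, 55.5]] tcp [438.6 117.8 125.7]
tilt [-0.0000e+00  2.0000e-03 -3.1078e+01] x ext [-15.5  14.3] mid -0.6
underside 124.7445917216522
side post 16 x [433.2 446.9] y [107.8 117. ]
side capgrip 112 x [415.1 464.9] y [ 97.5 116.5]
side flange 24 x [419.4 459.3] y [ 94.1 116.7]
scene capgrip 96 x [410.9 458.6] y [123.4 136.1]
scene flange 26 x [418.4 451.2] y [123.  137.2]
```

The cap is within 0.4 mm of the post axis, with its underside at 124.7 mm and 32.7 mm to go.

send_rows --steps '[{"xyz":[0,0.3,4],"turn":[0,0,0],"fingers":24},{"xyz":[0,0.3,8],"turn":[0,0,0],"fingers":24},{"xyz":[0,0.3,12],"turn":[0,0,0],"fingers":24},{"xyz":[0,0.3,16],"turn":[0,0,0],"fingers":24},{"xyz":[0,0.3,18],"turn":[0,0,0],"fingers":24}]'

```text
time: 28.02
position: [0.4381, 0.1177, 0.1062]
tcp_rot: [0.707, 0.707, -0.001, -0.001]
wrist_force: [-0.1, 0.7, -1.7]
grip_width: 0.0284
finger_force: 39.7
```

send_rows --steps '[{"xyz":[0,0,1.5],"turn":[0,0,0],"fingers":24},{"xyz":[0,0,3],"turn":[0,0,0],"fingers":24},{"xyz":[0,0,4.5],"turn":[0,0,0],"fingers":24},{"xyz":[0,0,6],"turn":[0,0,0],"fingers":24},{"xyz":[0,0,7],"turn":[0,0,0],"fingers":24}]'

```text
time: 28.43
position: [0.4387, 0.1178, 0.1002]
tcp_rot: [0.707, 0.707, 0.0, 0.0]
wrist_force: [-0.5, 0.5, -1.9]
grip_width: 0.029
finger_force: 39.7
```

send_rows --steps '[{"xyz":[0,0,1.5],"turn":[0,0,0],"fingers":24},{"xyz":[0,0,3],"turn":[0,0,0],"fingers":24},{"xyz":[0,0,4],"turn":[0,0,0],"fingers":24},{"xyz":[0,0,4],"turn":[0,0,0],"fingers":24},{"xyz":[0,0,4],"turn":[0,0,0],"fingers":24}]'

```text
time: 28.85
position: [0.4386, 0.1178, 0.0963]
tcp_rot: [0.707, 0.707, -0.0, -0.0]
wrist_force: [0.6, -0.5, -0.1]
grip_width: 0.0286
finger_force: 39.7
```

send_rows --steps '[{"xyz":[0,0,0.7],"turn":[0,0,0],"fingers":24},{"xyz":[0,0,1.5],"turn":[0,0,0],"fingers":24},{"xyz":[0,0,2.2],"turn":[0,0,0],"fingers":24},{"xyz":[0,0,2.2],"turn":[0,0,0],"fingers":24},{"xyz":[0,0,2.2],"turn":[0,0,0],"fingers":24}]'

```text
time: 29.27
position: [0.4386, 0.1178, 0.0941]
tcp_rot: [0.707, 0.707, -0.0, -0.0]
wrist_force: [1.0, 1.3, -1.5]
grip_width: 0.0284
finger_force: 39.7
```

send_rows --steps '[{"xyz":[0,0,0.4],"turn":[0,0,0],"fingers":24},{"xyz":[0,0,0.8],"turn":[0,0,0],"fingers":24},{"xyz":[0,0,0.8],"turn":[0,0,0],"fingers":24},{"xyz":[0,0,0.8],"turn":[0,0,0],"fingers":24}]'

```text
time: 29.6
position: [0.4387, 0.1178, 0.0933]
tcp_rot: [0.707, 0.707, 0.0, -0.0]
wrist_force: [0.8, -0.1, -0.7]
grip_width: 0.0284
finger_force: 39.7
```

send_rows --steps '[{"xyz":[0,0,0.4],"turn":[0,0,0],"fingers":24},{"xyz":[0,0,0.6],"turn":[0,0,0],"fingers":24},{"xyz":[0,0,0.6],"turn":[0,0,0],"fingers":24},{"xyz":[0,0,0.6],"turn":[0,0,0],"fingers":24}]'

```text
time: 29.93
position: [0.4387, 0.1178, 0.0929]
tcp_rot: [0.707, 0.707, 0.0, 0.0]
wrist_force: [-0.8, -0.6, 0.6]
grip_width: 0.0287
finger_force: 39.8
```

Run:
```python
from h import *
d,Q,t,M=post(-40,-40);c=heldring(d,Q,-2,15,-38,-24);print('top',t[2]*1000-c[2])
```

```text
arbor [] tcp [438.7 117.8  92.9]
F [-0.4  0.9  0.6] [7.067e-01 7.075e-01 1.000e-04 1.000e-04]
tilt [ 4.0000e-03 -2.0000e-03 -3.1094e+01] x ext [-15.8  14.2] mid -0.8
top 123.99431093743925
```

The cap's top is at 124.0 mm, as expected, and contact has begun. A touch more, then I'll release, lift clear and check.

send_rows --steps '[{"xyz":[0,0,0.3],"turn":[0,0,0],"fingers":24},{"xyz":[0,0,0.3],"turn":[0,0,0],"fingers":24},{"xyz":[0,0,0.3],"turn":[0,0,0],"fingers":24}]'

```text
time: 30.23
position: [0.4388, 0.1178, 0.0929]
tcp_rot: [0.707, 0.707, 0.0, 0.0]
wrist_force: [-1.6, -0.5, 3.7]
grip_width: 0.0288
finger_force: 39.8
```

send_rows --steps '[{"xyz":[0,0,0],"turn":[0,0,0],"fingers":32},{"xyz":[0,0,0],"turn":[0,0,0],"fingers":38},{"xyz":[0,0,0],"turn":[0,0,0],"fingers":46},{"xyz":[0,0,0],"turn":[0,0,0],"fingers":54},{"xyz":[0,0,-4],"turn":[0,0,0],"fingers":56}]'

```text
time: 30.65
position: [0.438, 0.1177, 0.0955]
tcp_rot: [0.707, 0.707, -0.001, -0.001]
wrist_force: [-0.9, -0.8, -0.3]
grip_width: 0.0554
finger_force: 0.0
```

send_rows --steps '[{"xyz":[0,0,-15],"turn":[0,0,0],"fingers":56},{"xyz":[0,0,-45],"turn":[0,0,0],"fingers":56},{"xyz":[0,0,-80],"turn":[0,0,0],"fingers":56},{"xyz":[-30,0,-100],"turn":[0,0,0],"fingers":56},{"xyz":[-70,0,-100],"turn":[0,0,0],"fingers":56}]'

```text
time: 31.07
position: [0.4418, 0.049, 0.2029]
tcp_rot: [0.705, 0.709, 0.005, 0.004]
wrist_force: [0.6, -0.3, 0.6]
grip_width: 0.0558
finger_force: 0.0
```

send_rows --steps '[{"xyz":[-30,0,0],"turn":[0,0,0],"fingers":56},{"xyz":[-30,0,0],"turn":[0,0,0],"fingers":56},{"xyz":[-30,0,0],"turn":[0,0,0],"fingers":56},{"xyz":[-30,0,0],"turn":[0,0,0],"fingers":56},{"xyz":[-30,0,0],"turn":[0,0,0],"fingers":56}]'

```text
time: 31.48
position: [0.4386, 0.0187, 0.1962]
tcp_rot: [0.706, 0.708, 0.0, -0.0]
wrist_force: [0.8, 0.2, -0.3]
grip_width: 0.0566
finger_force: 0.0
```

Run:
```python
from h import *
s=ctrl.get_state();print(np.round(s['position'],4),s['time'],np.round(s['joint_vel'],3))
d=snap('wrist')
for nm,h,k,r in(('cap top',.124,.003,.025),('flange',.099,.003,.03),('wheel',.076,.003,.035)):
    try: print(nm,disc(d,(.438,.117),h,k,r))
    except Exception as e: print(nm,e)
P=cloud(d)
for nm,h,r0,r1 in(('cap',.124,0,.012),('flange',.099,.0165,.0205),('wheel',.076,.022,.026)):
    r=np.hypot(P[...,0]-.438,P[...,1]-.117);m=(r<r1)&(r>=r0)&(abs(P[...,2]-h)<.004);q=P[m];A=np.c_[q[:,:2]-[.438,.117],np.ones(len(q))];c=np.linalg.lstsq(A,q[:,2],rcond=None)[0];print(nm,len(q),'slope',np.round(c[:2],3),'z',round(c[2]*1000,1))
e=snap('side');u,v=map(int,proj(e,[.438,.117,.07]));a=cv2.resize(e['image'][v-50:v+50,u-50:u+50],(400,400),interpolation=cv2.INTER_CUBIC)
f=snap('scene');u,v=map(int,proj(f,[.438,.117,.07]));b=cv2.resize(f['image'][v-50:v+50,u-50:u+50],(400,400),interpolation=cv2.INTER_CUBIC)
cv2.imwrite('pics/end.png',np.hstack([a,b])[...,::-1])
```

```text
[0.4386 0.0187 0.1962] 31.4833 [ 0.011  0.001 -0.001 -0.005  0.    -0.001]
cap top [437.9 116.7  29.6  29.7]
flange [437.9 116.8  41.5  41.5]
wheel [438.2 116.7  55.4  55.5]
cap 1191 slope [-0.006  0.002] z 123.9
flange 803 slope [0. 0.] z 98.9
wheel 805 slope [ 0.002 -0.002] z 75.9
```

View pics/end.png

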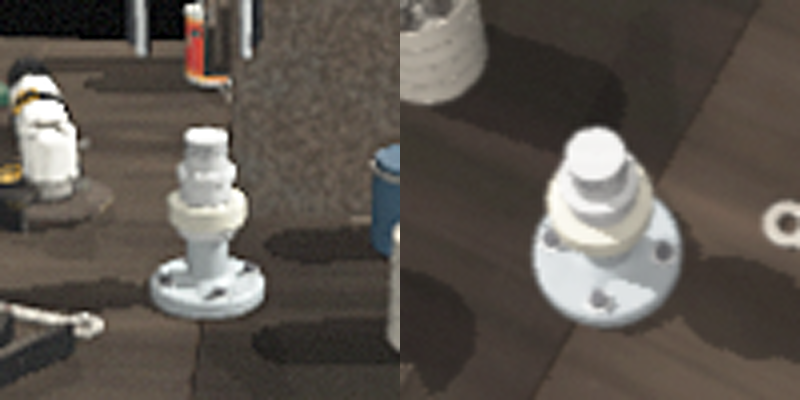

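Both views show the full stack upright and flat: wheel at about (207,212), cap top at (207,140). The measured tops are 75.9, 98.9 and 123.9 mm against the expected 76, 99 and 124, and the gripper is clear. I'll hand it in.

```bash
python3 -c "
from station import ctrl
print(ctrl.close_job())"
```

```text
the job is handed in; nothing more can be done
None
```

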